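# Pull the snug cap off the round bearing housing

### The arm

A 6-joint arm with a two-finger parallel gripper is mounted at the origin on the work surface. World frame = base frame: x ahead of the robot, y to its left, z up, the work surface at z = 0. Lengths are in mm, angles in degrees, forces in N, time in s.
With the tool pointing down it reaches from about 400 to 825 mm from the base axis. Payload 7 kg.
Tool frame: the origin (TCP) lies midway between the tips of the shut fingers; the grasp point (between the pads) lies 19 mm behind it; z points along the fingers, y is the direction in which the jaws open and shut (so a half turn about z gives the same grasp; the last joint's range is limited). The gripper opens to 88 mm and grips with 3 to 60 N. Pads are 19 mm wide; open, the fingers measure 130 mm over their backs; the gripper's body (78 mm by 193 mm) begins 47 mm behind the grasp point.
Start: joints at [-60.384, 20.546, 0.682, 0, -70.136, -16.507], TCP at [153.071, -657.392, 226.561] pointing down, gripper open.
Joint ranges: [-176.03, 176.03], [-82.01, 121.73], [-58.28, 71.71], [-173.87, 95.51], [-174.79, -0.11], [-173.66, 173.66]. Speed limits (degrees/s): [136.94, 136.94, 172.46, 180, 180, 180].

### API

Orientations are given as [roll, pitch, yaw] about the fixed x, y, z axes, in that order (R = Rz(yaw) Ry(pitch) Rx(roll)).
In Python, from rig import arm, cams, hand_in gives the robot as it stands.
- The arm moves only by the tool move_arm, never from a script. Its argument "increments" is a list that holds one entry, the list of rows, each a list of 6 numbers: the shift along the tool's x, y, z in cm, then the turn, a rotation vector about the tool's x, y, z in rad. A call has 1 to 5 rows; each row is the pose to reach, as a shift and turn from the pose commanded when the call began, along the tool's axes at that moment; what a row does not reach only later rows make up. A row lasts 1/12 s, in which the tool goes at most 41.7 mm and 7.16 degrees, less where a joint would pass 70% of its speed; a pose out of reach is approached as far as the arm can. A call with a gripper value outside its range is refused whole. "jaw" is the opening, from 0 (shut) to 1 (fully open), set as the call begins (left out, the last holds). The fingers move at their own pace and stop on an object; "force" is the grip in N (left out, the last holds). Time passes only in rows, so rows that repeat a pose let the fingers close. It gives the time, the measured TCP pose, the force and the opening at its end, in the units of the state.
- arm.sense(): the state, without advancing time (a new reading comes with each control period).
- cams.read_camera(name): name is "side" or "top"; returns (picture, depth): 420x560x3 uint8, red, green, blue; 420x560 float32, mm along the optical axis (not along the pixel's ray), 0 where there is no reading.
- cams.calibration(name): a dict with "fovy" (degrees; the focal length in pixels is half the picture's height over the tangent of half this angle, whatever the lens; pixels are square), "cx", "cy" (the principal point, pixels), "origin" and "attitude" of the camera in the world. Camera axes: x right, y down, z forward; pixel columns grow to the right and rows downward; lengths in mm; the calibration is good to about 2 mm. A picture is of the moment at which its call begins. calibration takes no time and is no camera call.
- hand_in(): hands the job in, once; it reports no verdict.
The state is a dict: "t": time; "joints": joint angles; "dq": joint speeds; "joint_efforts": joint torques, N m; "position": TCP position; "ee_rot": TCP orientation; "contact_force": force on the tool from outside, world axes, zero at the start; "torque": the same for the moment, N m; "opening": opening from 0.0 (shut) to 1.0 (fully open).
Only numpy, scipy, OpenCV 4.12 (cv2) and the standard library are available. Lean on these libraries where they do the work, as an engineer would, in place of code of your own. Each camera call takes 0.05 s, during which the arm holds its last target. There are 200 camera calls.

### The job

Take the C-shaped puller from its sloping cradle, hook its fork under the rim of the cap on the round-flanged bearing housing and pull straight up until the cap pops off. Carry the cap on the puller to the shallow tray, set it down gently so that it stands upright on its stem, draw the fork out and lay the puller back in its cradle as it was. Do not touch the caps with the gripper, and leave the square housing's cap and everything else on the bench alone.

Things in the scene. Friction and masses are not known exactly. Their poses are not given: they have to be found in the camera images.
- puller: C-shaped puller of flat steel with a wooden handle, 0.3 kg. Axes: z up along the handle, x the way the fork points, y across. Origin: on the handle's axis, level with the fork's top face, midway between the tines; a hooked cap's axis stands here. In the cradle its z leans back 0.6 rad from vertical, toward the cradle's -x, and its x points forward and up.
- puller_grip (a point): middle of the puller's handle, 85 mm above the puller's origin along its z. The handle is a straight bar 18 mm (x) by 22 mm (y), reaching from 52 to 115 mm above the origin; axes as the puller's
- fork_tip (a point): front end of the fork, 21 mm ahead (x) of the puller's origin, level with its top face. Fork 45 mm wide, 5 mm thick (z = -5 to 0); slot 29 mm wide, open in front, its closed end at x = -16 mm; two tines 8 mm wide, each with a lip 3 mm high on top of its last 4 mm (x = 17 to 21). Axes as the puller's
- puller_back (a point): rear face of the puller's back bar, 50 mm behind (-x) the origin. The bar is 22 mm wide, 6 mm thick, and rises from the fork to the top arm at z = 45 to 52 mm; the throat between fork and top arm is 45 mm high and open toward +x
- cradle: fixed dark wooden cradle, 126 mm (x) by 72 mm (y), 90 mm high. Origin: centre of its underside; z up; x: horizontal way the fork points when the puller lies in it. A bed leaning back 0.6 rad carries the puller's back bar, a ledge square to it carries the fork, low cheeks leave 4 mm on each side of the fork. Open above: the puller lifts out, and is laid in, straight up and down.
- cradle_seat (a point): point of the cradle where the puller's origin lies when the puller is in place (20 mm ahead of the cradle's origin along its x, 62 mm above the bench); the axes are those of the cradle
- round_housing: green cast bearing housing with a round flange 96 mm across and six bolt heads, fixed to the bench. Origin: centre of its underside; z up. A boss 45 mm across stands on it, top face 60 mm above the bench, the highest part of the housing; the bore in it, 28 mm wide and 14 mm deep, is on the z axis
- boss_face (a point): centre of the boss's flat top face on the round housing, at the bore's mouth, 60 mm above the bench
- round_cap: mushroom-shaped steel cap, about 80 g, pressed in the round housing's bore. Origin: centre of the stem's underside, z up. Stem 26 mm across, 28 mm long; on it the rim, a disc 42 mm across and 8 mm thick. Seated, the origin is 46 mm above the bench. Spring balls hold the stem: some 8 to 18 N over the first 8 mm of lift, then it is loose; it leaves the bore after 14 mm
- cap_rim (a point): centre of the rim's underside on the round cap, 28 mm above the cap's origin. Seated, it is 74 mm above the bench, so the open gap between it and the boss's face is 14 mm
- square_housing: second green bearing housing, the same but with a square flange of 90 mm and four bolt heads; leave it alone. Origin: centre of its underside
- square_cap: the same cap, in the square housing; it must stay there. Origin as for the round cap
- tray: shallow square aluminium tray, 130 mm by 130 mm outside, walls 4 mm thick, rim 12 mm above the bench, fixed. Origin: centre of its underside, z up; inner floor 4 mm above the bench
- bearing_ring: loose steel ring, 52 mm across, 15 mm high; bystander
- impeller: loose dark iron impeller disc, 100 mm across, 30 mm high; bystander
- wrench: loose steel wrench 170 mm long, lying flat; bystander
- grease_can: loose can, 66 mm across, 100 mm high; bystander
- hub: loose iron hub, 70 mm across, 35 mm high; bystander
- bolt: loose bolt standing on its 24 mm head, 45 mm high; bystander
- carton: loose cardboard carton 90 by 70 by 60 mm; bystander

How it is judged (in metres and radians):
On the way, in this order (a step that is already met when the one before it is completed fails the run):
1. the round housing's cap is pulled straight up off it: upright on the upright puller (both within 20 degrees), over 20 mm above its seat and within 30 mm of the bore's axis (z of round_cap in the frame of round_housing above 0.066 m and horizontal distance between round_cap and round_housing below 0.03 m and angle between each of round_cap, puller's own z axis and vertical below 0.35 rad and contact force between puller and round_cap above 0.1 N), for 0.1 s.
2. the cap stands upright in the tray and the fork has been drawn out from under it (puller's origin more than 40 mm away) (x of round_cap in the frame of tray between -0.055 and 0.055 m and y of round_cap in the frame of tray between -0.055 and 0.055 m and z of round_cap in the frame of tray below 0.009 m and angle between round_cap's own z axis and vertical below 0.1 rad and linear speed of round_cap below 0.03 m/s and distance between puller and round_cap above 0.04 m), for 0.2 s.
At the end, for the whole second after the job is handed in: The round housing's cap stands upright (within 6 degrees) and still on the tray's floor, its axis within the tray; the puller lies at rest in its cradle (origin within 15 mm of the seat point, leaning 26 to 43 degrees, turned no more than 11 degrees); the square housing's cap is seated within 4 mm (x of round_cap in the frame of tray between -0.055 and 0.055 m and y of round_cap in the frame of tray between -0.055 and 0.055 m and z of round_cap in the frame of tray below 0.009 m and angle between round_cap's own z axis and vertical below 0.1 rad and linear speed of each of round_cap, puller below 0.03 m/s and distance between puller and cradle_seat below 0.015 m and angle between puller's own z axis and vertical between 0.45 and 0.75 rad and angle between the y axis of puller and the y axis of cradle, either way round below 0.2 rad and z of square_cap in the frame of square_housing below 0.05 m); the robot touches nothing.
It fails at once if the gripper's fingers touch a cap (contact force between the fingers and round_cap above 0.5 N or contact force between the fingers and square_cap above 0.5 N).
It fails at once if the square housing's cap is shifted by more than 5 mm (distance of square_cap from where it was at the start of the episode above 0.005 m).
It fails at once if the cap is dropped: it moves faster than 0.5 m/s within 15 mm of the tray's floor (horizontal distance between round_cap and tray below 0.08 m and z of round_cap in the frame of tray below 0.02 m and linear speed of round_cap above 0.5 m/s).
It fails at once if a bystander is moved by more than 30 mm (distance of any of bearing_ring, impeller, wrench, grease_can, hub, bolt, carton from where it was at the start of the episode above 0.03 m).
It also fails if it takes over 59 s, if anything falls off the work surface, if the arm or the gripper's body presses on something with over 40 N, if the wrist force passes 120 N, or if a joint passes its speed limit or range.

## Working session

There is one attempt and no reset: what is moved stays moved. The work goes in short steps, Python scripts to look and compute and a tool call to move; the robot and the scene stay as the last step left them, time stands still between calls to the robot, and variables do not carry over. Pictures are saved under pics/ and viewed, about 8 in all and at most 12, crops included, and the job is handed in when it is done.

Besides the shell and the picture viewer there is one more tool, called after "Emit:" in YAML: its name, and indented under it one key for each argument. move_arm: Moves the arm, as the interface text tells. Its arguments: {"type":"object","properties":{"increments":{"type":"array","items":{"type":"array","items":{"type":"array","items":{"type":"number"}}}},"jaw":{"type":"number"},"force":{"type":"number"}},"required":["increments"]}

```bash
ls; mkdir -p pics
cat > h.py <<'E'
import numpy as np, cv2
from scipy.spatial.transform import Rotation as R
from rig import arm, cams, hand_in
def shot(n):
    p,d=cams.read_camera(n); np.savez(f'{n}.npz',p=p,d=d); return p,d
def att(c):
    a=np.array(c['attitude'],float)
    return a if a.shape==(3,3) else R.from_euler('xyz',a,degrees=True).as_matrix()
def pts(n,u,v,d):
    c=cams.calibration(n); f=210/np.tan(np.radians(c['fovy'])/2)
    u,v,d=map(lambda a:np.asarray(a,float),(u,v,d))
    P=np.stack([(u-c['cx'])/f*d,(v-c['cy'])/f*d,d],-1)
    return P@att(c).T+np.array(c['origin'])
def cloud(n,d):
    v,u=np.mgrid[0:420,0:560]; return pts(n,u,v,d)
E
python3 - <<'E'
from h import *
for n in('side','top'):
    print(cams.calibration(n)); p,d=shot(n); cv2.imwrite(f'pics/{n}0.png',cv2.resize(p[:,:,::-1],(784,588)))
print(arm.sense())
E
```

```text
pics
{'fovy': 45.25421294861483, 'cx': 282.49104155949897, 'cy': 215.75315916446965, 'origin': array([ 490.71317101, 1021.4665126 ,  870.0339415 ]), 'attitude': array([-128.38044028,    1.26957635, -175.87345658])}
{'fovy': 49.68280076717626, 'cx': 274.9010329961401, 'cy': 209.7839553454443, 'origin': array([ 381.33755396,   34.39050194, 1295.86292413]), 'attitude': array([-171.52192307,   -0.56358365,  -90.01381474])}
{'t': 0.1, 'joints': array([-6.03827223e+01,  2.05862611e+01,  6.37766163e-01, -1.65435491e-02,
       -7.01339081e+01, -1.65053565e+01]), 'dq': array([-0.06225437, -0.16141609,  0.1312322 ,  0.02453499,  0.03857755,
       -0.08506682]), 'joint_efforts': array([-2.87544397e-03, -5.84161735e+01,  2.93750525e+01,  7.01558679e+00,
        1.01311225e-02, -6.97946643e-05]), 'position': array([ 152.97722575, -656.99070467,  225.72264209]), 'ee_rot': array([ 1.79916574e+02, -8.50118720e-03, -1.66893706e+02]), 'contact_force': array([-0.06352276, -0.5537048 , -0.19396242]), 'torque': array([-0.00582716,  0.01354899,  0.00234179]), 'opening': 0.9966775059159734}
```

View pics/side0.png

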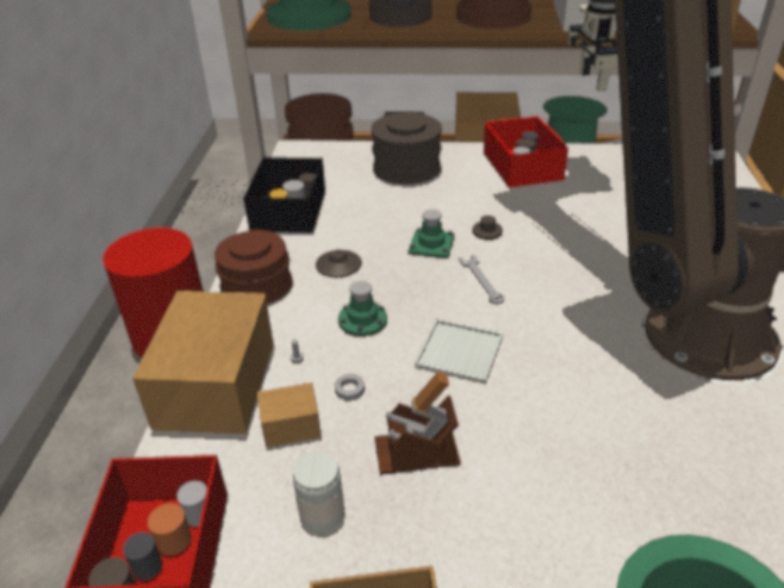

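View pics/top0.png

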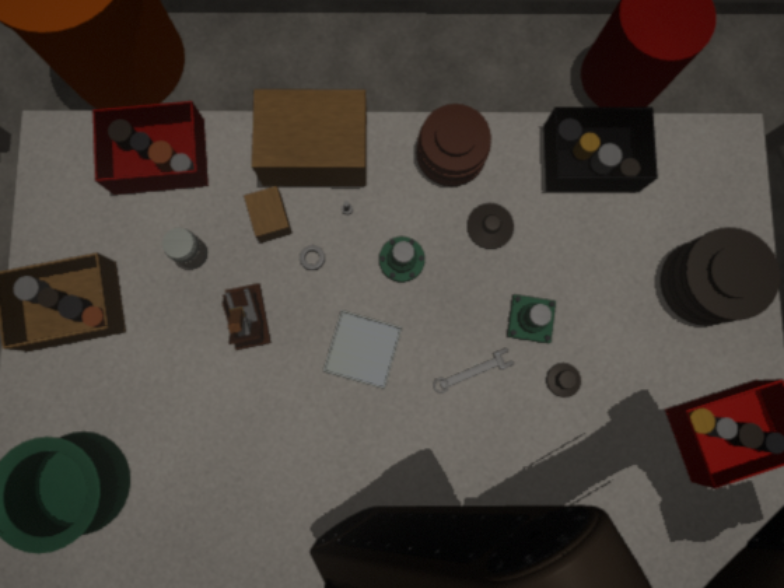

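The side view shows the puller's handle at (432,390) in its cradle at (420,440), the round housing's cap at (360,292) and the tray at (460,350). In the top view the cradle is at (246,317), the round cap at (402,252) and the tray at (362,348). The fork points roughly along world +x.

```bash
cat > m.py <<'E'
from h import *
S=0.714286
def crop(n,x0,x1,y0,y1):
    z=np.load(n+'.npz'); C=cloud(n,z['d']); m=np.zeros((420,560),bool)
    m[int(y0*S):int(y1*S),int(x0*S):int(x1*S)]=1; m&=z['d']>0
    return z['p'],C,m
def rect(P): return cv2.minAreaRect(P[:,:2].astype(np.float32))
def hsv(p): return cv2.cvtColor(p,cv2.COLOR_RGB2HSV).astype(int)
for n,b in(('top',{'round':(375,430,225,285),'square':(505,560,290,345),'tray':(320,405,305,395),'cradle':(215,275,275,355),'can':(160,210,225,270),'ring':(298,327,243,272),'carton':(243,292,185,243)}),
           ('side',{'round':(330,392,275,335),'square':(405,460,205,260),'tray':(412,506,318,384),'cradle':(370,465,370,475)})):
    for k,bb in b.items():
        p,C,m=crop(n,*bb); H=hsv(p); z=C[...,2]
        bench=np.median(z[m&(H[...,1]<60)&(abs(z)<12)]) if k!='tray' else 0
        print(n,k,'bench %.1f'%bench,end=' ')
        if k in('round','square'):
            g=m&(H[...,1]<70)&(z>68); Q=C[g]; 
            if len(Q): t=np.percentile(Q[:,2],90); Q=Q[Q[:,2]>t-5]; (c,r)=cv2.minEnclosingCircle(Q[:,:2].astype(np.float32)); print('captop',Q.mean(0).round(1),'circ',np.round(c,1),round(r,1),len(Q),end=' ')
            g=m&(H[...,1]>90)&(abs(H[...,0]-75)<20)&(z<40)&(z>3); Q=C[g]; print('flange',np.round(cv2.minEnclosingCircle(Q[:,:2].astype(np.float32)),1) if 0 else rect(Q))
        elif k=='cradle':
            g=m&(z>6); print('all',rect(C[g]),'zmax',C[g][:,2].max().round(1))
            w=m&(z>90); Q=C[w]; c=Q.mean(0); u,s,vt=np.linalg.svd(Q-c,full_matrices=False); print('   handle?',c.round(1),len(Q),vt[0].round(3),s.round(0),Q.min(0).round(),Q.max(0).round())
        elif k=='tray':
            g=m&(z>7)&(z<16); print(rect(C[g]),g.sum())
        else:
            g=m&(z>7); print(rect(C[g]),C[g][:,2].max())
E
python3 m.py
python3 - <<'E'
from h import *
a=np.load('top.npz')['p'][190:265,150:205]; b=np.load('side.npz')['p'][258:343,262:337]
f=lambda q:cv2.resize(q[:,:,::-1],(390,int(390*q.shape[0]/q.shape[1])),interpolation=cv2.INTER_CUBIC)
A,B=f(a),f(b); o=np.zeros((max(len(A),len(B)),780,3),np.uint8); o[:len(A),:390]=A; o[:len(B),390:]=B
o=np.clip(o*1.3,0,255).astype(np.uint8); cv2.imwrite('pics/cr.png',o)
E
```

```text
top round bench 0.4 captop [647.5 -11.   83.3] circ [646.8 -11.2] 20.7 134 flange ((646.3652954101562, -11.61520767211914), (83.77979278564453, 86.488525390625), 88.83549499511719)
top square bench 0.5 captop [ 522.8 -275.1   83.1] circ [ 522.7 -275.2] 20.8 151 flange ((522.4016723632812, -275.69256591796875), (83.94181823730469, 83.49036407470703), 82.00428009033203)
top tray bench 0.0 ((464.05364990234375, 75.13440704345703), (166.97079467773438, 174.45449829101562), 87.76429748535156) 550
top cradle bench 1.0 all ((534.1240234375, 308.7010498046875), (118.48822021484375, 157.80120849609375), 89.67557525634766) zmax 165.8
   handle? [507.2 296.3 136. ] 197 [-0.504 -0.039  0.863] [347. 148. 103.] [472. 280.  90.] [555. 317. 166.]
top can bench 0.9 ((659.9512939453125, 422.3419189453125), (68.08267974853516, 111.62151336669922), 44.42306137084961) 108.13498159278083
top ring bench 0.9 ((649.6332397460938, 173.133544921875), (50.14713668823242, 49.449378967285156), 44.01264953613281) 22.266036512032542
top carton bench 0.7 ((743.0393676757812, 267.480224609375), (120.79644012451172, 98.30706787109375), 2.8246912956237793) 68.56478000590755
side round bench 0.4 captop [648.6 -11.7  82. ] circ [648.  -13.6] 23.0 132 flange ((647.7999267578125, 5.227853775024414), (84.59001922607422, 64.19116973876953), 2.0783956050872803)
side square bench 0.3 captop [ 525.5 -275.2   81.8] circ [ 525.4 -275.7] 24.7 90 flange ((523.8787231445312, -266.3186340332031), (81.58747863769531, 80.05401611328125), 83.98974609375)
side tray bench 0.0 ((462.9302978515625, 67.05763244628906), (135.12548828125, 130.6682891845703), 74.15966033935547) 418
side cradle bench 0.4 all ((525.8402709960938, 235.17648315429688), (146.66807556152344, 225.54153442382812), 1.8250515460968018) zmax 163.2
   handle? [509.8 302.6 129.7] 466 [ 0.441  0.13  -0.888] [496. 197. 141.] [474. 276.  90.] [538. 315. 163.]
```

View pics/cr.png

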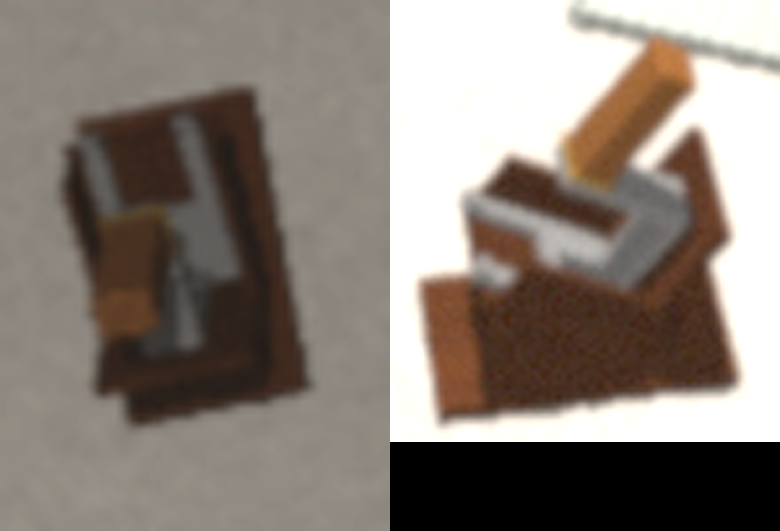

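The crops show the cradle turned about +10° (its right edge runs from (255,90) to (310,390) in the top crop). The handle is clear of the cradle, leaning back at the upper right of the side crop.

```bash
cat > p.py <<'E'
from m import *
print('-----')
for yaw in (10.4,):
  M=(R.from_euler('z',yaw,degrees=True)*R.from_euler('y',-0.6)).as_matrix()
  for n,bb in(('top',(215,275,275,355)),('side',(370,465,370,475))):
    p,C,m=crop(n,*bb); H=hsv(p); z=C[...,2]
    w=m&(z>95)&(H[...,1]>110)
    w=cv2.erode(w.astype(np.uint8),np.ones((2,2)))>0
    Q=C[w]; c=Q.mean(0); L=Q@M
    print(n,len(Q),'V',np.percentile(H[...,2][w],[5,50,95]))
    for i,a in enumerate('xyz'): print('  loc',a,np.percentile(L[:,i],[1,5,25,50,75,95,99]).round(1))
    # steel points
    s=m&(z>30)&(H[...,1]<70); L=C[s]@M; print('  steel',s.sum()); 
    for i,a in enumerate('xyz'): print('  loc',a,np.percentile(L[:,i],[1,5,25,50,75,95,99]).round(1))
    # cradle base outline at lower heights, top
    q=m&(z>5)&(H[...,1]>60); B=C[q]@R.from_euler('z',yaw,degrees=True).as_matrix()
    for lo,hi in((5,30),(30,60),(60,90)):
        b=B[(B[:,2]>lo)&(B[:,2]<hi)]
        if len(b)>10: print('  cradle',lo,hi,len(b),np.percentile(b[:,0],[2,98]).round(1),np.percentile(b[:,1],[2,98]).round(1))
# two view tray colours: corners from bench contrast in top
p,C,m=crop('side',412,506,318,384)
E
python3 p.py | sed -n '/-----/,$p'
```

```text
-----
top 112 V [44.  56.5 74. ]
  loc x [523.1 523.9 531.7 537.6 539.2 540.4 541. ]
  loc y [191.  191.3 193.4 197.5 202.8 206.8 208.3]
  loc z [-229.5 -222.8 -204.  -184.8 -173.2 -170.1 -168.7]
  steel 318
  loc x [478.5 480.2 488.  506.  529.7 545.3 550.6]
  loc y [174.8 180.3 187.3 193.9 211.6 231.2 233.3]
  loc z [-294.6 -291.3 -287.7 -283.8 -242.4 -232.  -184. ]
  cradle 5 30 298 [511.7 634.5] [166.1 234.1]
  cradle 30 60 130 [531.7 606.4] [171.3 230. ]
  cradle 60 90 274 [516.9 617.3] [171.7 230.7]
side 252 V [ 90.   111.   146.45]
  loc x [523.6 526.2 530.3 535.5 538.7 540.4 540.9]
  loc y [197.  200.1 206.  209.8 211.4 212.7 213.6]
  loc z [-233.8 -230.7 -216.5 -199.2 -182.9 -172.8 -171.8]
  steel 709
  loc x [475.2 479.5 486.4 501.8 528.2 546.2 551.5]
  loc y [169.9 172.9 186.1 197.8 209.7 223.3 229.6]
  loc z [-296.7 -292.  -287.6 -269.3 -237.4 -221.2 -184.7]
  cradle 5 30 834 [515.9 635.8] [174.  237.8]
  cradle 30 60 458 [525.8 614.4] [172.4 232.8]
  cradle 60 90 430 [519.9 616.1] [172.4 232.6]
```

```bash
cat > plan.py <<'E'
# python3 plan.py x y z yaw lean : puller-frame style orientation (yaw deg, lean rad); xyz = TCP target. prints shift/turn in tool axes
import sys; from h import *
def tool(yaw,lean): return (R.from_euler('z',yaw,degrees=True)*R.from_euler('y',-lean)).as_matrix()@np.diag([-1.,1,-1])
def go(P,yaw,lean):
    s=arm.sense(); A=R.from_euler('xyz',s['ee_rot'],degrees=True).as_matrix()
    d=A.T@(np.array(P)-s['position'])/10; r=R.from_matrix(A.T@tool(yaw,lean)).as_rotvec()
    print('t %.2f'%s['t'],'pos',s['position'].round(1),'rot',s['ee_rot'].round(1),'F',s['contact_force'].round(1),'open %.3f'%s['opening'])
    print('shift',d.round(2),'turn',r.round(3),'rows %.1f %.1f'%(np.linalg.norm(d)/4.17,np.degrees(np.linalg.norm(r))/7.16))
if __name__=='__main__':
    a=list(map(float,sys.argv[1:])); go(a[:3],a[3],a[4])
E
python3 plan.py 560 -250 300 10.4 0
python3 -c "
from plan import *
M=tool(10.4,.6)@np.diag([-1.,1,-1]); g=M@[530.5,202,-201]; print('grasp',g,'TCP',g-19*M[:,2],'pre',g+81*M[:,2])"
```

```text
t 0.10 pos [ 153.  -657.   225.7] rot [ 179.9   -0.  -166.9] F [-0.1 -0.6 -0.2] open 0.997
shift [-48.87  30.42  -7.39] turn [ 0.001 -0.     0.047] rows 13.9 0.4
grasp [505.81121205 298.20772192 133.65037354] TCP [516.36317039 300.14436868 117.96899686] pre [460.82654758 289.95149101 200.50255835]
```

Emit:
move_arm:
  increments:
    - [[-3.5,2.1,-1,0,0,0.01],[-7,4.2,-2,0,0,0.02],[-10.5,6.3,-3,0,0,0.03],[-14,8.4,-4,0,0,0.04],[-17.5,10.5,-5,0,0,0.047]]
  jaw: 1

```text
t: 0.52
position: [299.2, -515.0, 276.2]
ee_rot: [180.0, -0.0, -169.6]
contact_force: [0.6, -0.5, -0.6]
opening: 1.004
```

Emit:
move_arm:
  increments:
    - [[-3.5,2.1,-0.5,0,0,0],[-7,4.2,-1,0,0,0],[-10.5,6.3,-1.5,0,0,0],[-14,8.4,-2,0,0,0],[-17.5,10.5,-2.5,0,0,0]]

```text
t: 0.93
position: [452.6, -379.9, 301.3]
ee_rot: [180.0, -0.0, -169.6]
contact_force: [0.7, -0.6, -0.3]
opening: 1.002
```

```bash
python3 plan.py 560 -250 300 10.4 0; python3 plan.py 560 0 300 10.4 0
```

```text
t 0.93 pos [ 452.6 -379.9  301.3] rot [ 180.    -0.  -169.6] F [ 0.7 -0.6 -0.3] open 1.002
shift [-12.91  10.84   0.13] turn [ 0. -0.  0.] rows 4.0 0.0
t 0.93 pos [ 452.6 -379.9  301.3] rot [ 180.    -0.  -169.6] F [ 0.7 -0.6 -0.3] open 1.002
shift [-17.44  35.42   0.14] turn [ 0. -0.  0.] rows 9.5 0.0
```

Emit:
move_arm:
  increments:
    - [[-2.5,3.2,0,0,0,0],[-5,6.4,0,0,0,0],[-7,9.8,0,0,0,0],[-8.5,13.5,0,0,0,0],[-8.5,17.6,0,0,0,0]]

```text
t: 1.35
position: [504.9, -191.2, 299.8]
ee_rot: [180.0, -0.1, -169.6]
contact_force: [0.2, 0.0, -0.3]
opening: 1.001
```

Emit:
move_arm:
  increments:
    - [[0,4,0,0,0,0],[0,8,0,0,0,0],[0,12,0,0,0,0],[0,16,0,0,0,0],[0,20,0,0,0,0]]

```text
t: 1.77
position: [466.2, 5.1, 301.0]
ee_rot: [180.0, -0.0, -169.6]
contact_force: [1.5, -0.2, 0.8]
opening: 0.999
```

```bash
python3 plan.py 460.8 290 220 10.4 0.6
```

```text
t 1.77 pos [466.2   5.1 301. ] rot [ 180.    -0.  -169.6] F [ 1.5 -0.2  0.8] open 0.999
shift [-4.62 28.12  8.11] turn [ 0.  -0.6  0. ] rows 7.1 4.8
```

Emit:
move_arm:
  increments:
    - [[0,3.8,0,0,-0.1,0],[-1,7.6,0,0,-0.2,0],[-1.5,11.4,0,0,-0.3,0],[-2,15.2,0.5,0,-0.4,0],[-2.5,19,1,0,-0.5,0]]

```text
t: 2.18
position: [461.0, 169.6, 295.6]
ee_rot: [-179.7, 26.1, -169.8]
contact_force: [2.0, -1.6, 0.6]
opening: 1.001
```

```bash
python3 plan.py 460.8 290 200.5 10.4 0.6
```

```text
t 2.18 pos [461.  169.6 295.6] rot [-179.7   26.1 -169.8] F [ 2.  -1.6  0.6] open 1.001
shift [ 2.28 11.91  9.4 ] turn [-0.007 -0.144 -0.002] rows 3.7 1.2
```

Emit:
move_arm:
  increments:
    - [[0.5,3.5,2,0,-0.1,0],[1,7,5,0,-0.1,0],[2,9.5,8,0,-0.1,0],[2,9.5,8,0,-0.1,0],[2,9.5,8,0,-0.1,0]]

```text
t: 2.6
position: [472.4, 254.5, 227.0]
ee_rot: [-179.5, 29.2, -168.6]
contact_force: [0.1, 0.3, 0.5]
opening: 1.003
```

```bash
python3 plan.py 460.8 290 200.5 10.4 0.6
python3 - <<'E'
from h import *
p,d=shot('top');q,e=shot('side')
f=lambda a,s:cv2.resize(a[:,:,::-1],s,interpolation=cv2.INTER_CUBIC)
cv2.imwrite('pics/g1.png',np.hstack([f(p[150:290,100:240],(400,400)),f(q[200:345,235:380],(400,400))]))
E
```

```text
t 2.60 pos [472.4 254.5 227. ] rot [-179.5   29.2 -168.6] F [0.1 0.3 0.5] open 1.003
shift [1.67 3.73 2.07] turn [ 0.    -0.09   0.016] rows 1.1 0.7
```

View pics/g1.png

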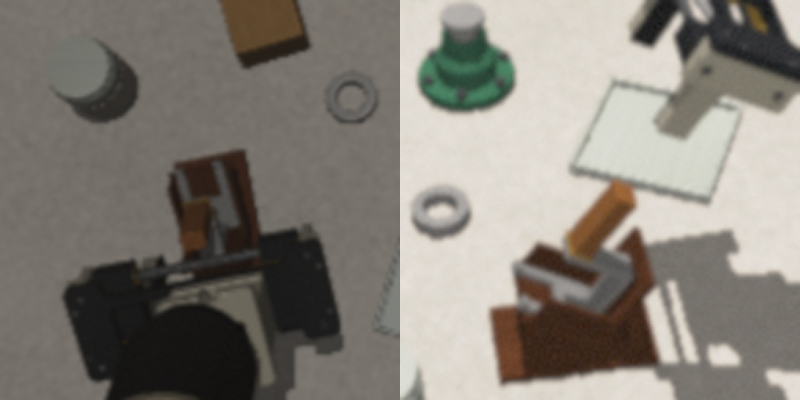

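The gripper hovers behind and above the handle (handle at (195,225) left, (600,215) right), with its yaw matching the cradle. I'll move to the pre-grasp pose.

Emit:
move_arm:
  increments:
    - [[0.8,2,1,0,-0.05,0.01],[1.7,3.7,2,0,-0.09,0.016],[1.7,3.7,2,0,-0.09,0.016],[1.7,3.7,2,0,-0.09,0.016],[1.7,3.7,2,0,-0.09,0.016]]

```text
t: 3.12
position: [480.1, 271.0, 236.8]
ee_rot: [179.3, 30.4, -168.0]
contact_force: [-0.4, -0.0, 0.5]
opening: 0.999
```

```bash
python3 plan.py 460.8 290 200.5 10.4 0.6;python3 plan.py 516.4 300.1 118 10.4 0.6
```

```text
t 3.12 pos [480.1 271.  236.8] rot [ 179.3   30.4 -168. ] F [-0.4 -0.   0.5] open 0.999
shift [3.12 2.23 2.4 ] turn [ 0.027 -0.069  0.024] rows 1.1 0.6
t 3.12 pos [480.1 271.  236.8] rot [ 179.3   30.4 -168. ] F [-0.4 -0.   0.5] open 0.999
shift [ 2.42  1.94 12.37] turn [ 0.027 -0.069  0.024] rows 3.1 0.6
```

```bash
python3 -c "
from h import *
s=arm.sense();print(s['joints'].round(1),s['dq'].round(2),s['position'])"
```

```text
[  58.9   -7.4  -52.6   45.4  -30.5 -173.6] [ 0.15  0.25 -0.31 -0.1   0.06  0.03] [480.07589259 270.98593729 236.76538943]
```

Emit:
move_arm:
  increments:
    - [[0,0,-1,0,0,-0.12],[0,0,-2,0,0,-0.24],[0,0,-3,0,0,-0.36],[0,0,-3,0,0,-0.48],[0,0,-3,0,0,-0.6]]

```text
t: 3.53
position: [465.0, 268.0, 263.2]
ee_rot: [-162.1, 25.0, -129.0]
contact_force: [0.1, 0.8, -0.9]
opening: 1.001
```

Emit:
move_arm:
  increments:
    - [[0,0,0,0,0,-0.12],[0,0,0,0,0,-0.24],[0,0,0,0,0,-0.36],[0,0,0,0,0,-0.48],[0,0,0,0,0,-0.6]]

```text
t: 3.95
position: [465.2, 267.4, 262.4]
ee_rot: [-151.5, 11.0, -95.9]
contact_force: [-0.2, -0.8, 0.3]
opening: 0.996
```

Emit:
move_arm:
  increments:
    - [[0,0,0,0,0,-0.12],[0,0,0,0,0,-0.24],[0,0,0,0,0,-0.36],[0,0,0,0,0,-0.48],[0,0,0,0,0,-0.6]]

```text
t: 4.37
position: [465.2, 267.4, 262.4]
ee_rot: [-150.2, -6.2, -65.9]
contact_force: [0.6, 0.1, 0.7]
opening: 1.002
```

Emit:
move_arm:
  increments:
    - [[0,0,0,0,0,-0.12],[0,0,0,0,0,-0.24],[0,0,0,0,0,-0.36],[0,0,0,0,0,-0.48],[0,0,0,0,0,-0.6]]

```text
t: 4.78
position: [465.2, 267.4, 262.4]
ee_rot: [-158.1, -21.6, -34.1]
contact_force: [0.1, 0.2, -0.4]
opening: 0.994
```

```bash
sed -i "s/np.diag(\[-1.,1,-1\])$/np.diag([1.,-1,-1])/; s/^    print('t %.2f'%s\['t'\],/&'j',s['joints'].round(0),/" plan.py; python3 plan.py 460.8 290 200.5 10.4 0.6; sed -n 4p plan.py
```

```text
t 4.78 j [ 63. -10. -50.  40. -36. -33.] pos [465.2 267.4 262.4] rot [-158.1  -21.6  -34.1] F [ 0.1  0.2 -0.4] open 0.994
shift [-3.79  0.42  5.39] turn [-0.     0.077 -0.711] rows 1.6 5.7
def go(P,yaw,lean):
```

Emit:
move_arm:
  increments:
    - [[-0.5,0,0,0,0,-0.12],[-1,0,0.5,0,0.02,-0.24],[-2,0.2,1,0,0.04,-0.36],[-2,0.2,1,0,0.06,-0.48],[-2,0.2,1,0,0.077,-0.6]]

```text
t: 5.2
position: [453.6, 277.5, 245.1]
ee_rot: [-176.0, -34.1, 2.8]
contact_force: [-0.0, 0.1, -0.5]
opening: 1.0
```

```bash
python3 plan.py 460.8 290 200.5 10.4 0.6;  python3 plan.py 482.8 294.0 168.0 10.4 0.6
```

```text
t 5.20 j [ 63. -10. -57.  55. -33. -14.] pos [453.6 277.5 245.1] rot [-176.   -34.1    2.8] F [-0.   0.1 -0.5] open 1.000
shift [-1.86 -0.92  4.21] turn [ 0.005  0.    -0.11 ] rows 1.1 0.9
t 5.20 j [ 63. -10. -57.  55. -33. -14.] pos [453.6 277.5 245.1] rot [-176.   -34.1    2.8] F [-0.   0.1 -0.5] open 1.000
shift [-1.85 -0.94  8.15] turn [ 0.005  0.    -0.11 ] rows 2.0 0.9
```

Emit:
move_arm:
  increments:
    - [[0,-0.4,2,0,0,-0.05],[-0.5,-0.9,4,0,0,-0.11],[-1.2,-0.9,6,0,0,-0.11],[-1.8,-0.9,7,0,0,-0.11],[-1.8,-0.9,7,0,0,-0.11]]

```text
t: 5.62
position: [486.2, 302.4, 194.0]
ee_rot: [179.3, -32.7, 9.9]
contact_force: [-0.4, 0.1, 0.2]
opening: 1.001
```

```bash
python3 plan.py 482.8 294.0 168.0 10.4 0.6;python3 plan.py 516.4 300.1 118 10.4 0.6
```

```text
t 5.62 j [ 54.  -2. -58.  69. -24. -16.] pos [486.2 302.4 194. ] rot [179.3 -32.7   9.9] F [-0.4  0.1  0.2] open 1.001
shift [-1.81  0.75  1.94] turn [ 0.017  0.029 -0.007] rows 0.7 0.3
t 5.62 j [ 54.  -2. -58.  69. -24. -16.] pos [486.2 302.4 194. ] rot [179.3 -32.7   9.9] F [-0.4  0.1  0.2] open 1.001
shift [-1.64  0.65  7.99] turn [ 0.017  0.029 -0.007] rows 2.0 0.3
```

```bash
python3 plan.py 487 295 205 10.4 0.3
```

```text
t 5.62 j [ 54.  -2. -58.  69. -24. -16.] pos [486.2 302.4 194. ] rot [179.3 -32.7   9.9] F [-0.4  0.1  0.2] open 1.001
shift [ 0.55  0.76 -0.94] turn [ 0.016 -0.271 -0.009] rows 0.3 2.2
```

Emit:
move_arm:
  increments:
    - [[0.3,0.4,-0.5,0,-0.09,0],[0.5,0.8,-0.9,0.01,-0.18,0],[0.5,0.8,-0.9,0.016,-0.27,0],[0.5,0.8,-0.9,0.016,-0.27,0],[0.5,0.8,-0.9,0.016,-0.27,0]]

```text
t: 6.03
position: [484.3, 296.4, 206.7]
ee_rot: [-179.4, -17.1, 10.0]
contact_force: [1.7, -0.2, 1.3]
opening: 1.002
```

```bash
python3 plan.py 487 295 187 10.4 0.3; python3 plan.py 511.3 299.2 115.5 10.4 0.3
```

```text
t 6.03 j [ 59.   2. -35.  19. -42.  28.] pos [484.3 296.4 206.7] rot [-179.4  -17.1   10. ] F [ 1.7 -0.2  1.3] open 1.002
shift [-0.35  0.2   1.95] turn [-0.008  0.002 -0.007] rows 0.5 0.1
t 6.03 j [ 59.   2. -35.  19. -42.  28.] pos [484.3 296.4 206.7] rot [-179.4  -17.1   10. ] F [ 1.7 -0.2  1.3] open 1.002
shift [-0.09  0.29  9.51] turn [-0.008  0.002 -0.007] rows 2.3 0.1
```

Much better joint margins. I'll go down in steps while aligned.

Emit:
move_arm:
  increments:
    - [[-0.1,0.2,1.5,-0.008,0,-0.007],[-0.1,0.3,3,-0.008,0,-0.007],[-0.1,0.3,4.5,-0.008,0,-0.007],[-0.1,0.3,5,-0.008,0,-0.007],[-0.1,0.3,5,-0.008,0,-0.007]]

```text
t: 6.45
position: [499.9, 293.9, 157.0]
ee_rot: [179.7, -17.2, 10.3]
contact_force: [-0.3, -0.2, 0.8]
opening: 0.998
```

```bash
python3 plan.py 511.3 299.2 115.5 10.4 0.3
python3 - <<'E'
from h import *
p,d=shot('top');q,e=shot('side')
f=lambda a,s:cv2.resize(a[:,:,::-1],s,interpolation=cv2.INTER_CUBIC)
cv2.imwrite('pics/g2.png',np.hstack([f(p[180:260,130:210],(400,400)),f(q[240:350,255:365],(400,400))]))
E
```

```text
t 6.45 j [ 57.   6. -39.  23. -35.  26.] pos [499.9 293.9 157. ] rot [179.7 -17.2  10.3] F [-0.3 -0.2  0.8] open 0.998
shift [-0.07 -0.34  4.32] turn [ 0.006 -0.001 -0.001] rows 1.0 0.1
```

View pics/g2.png

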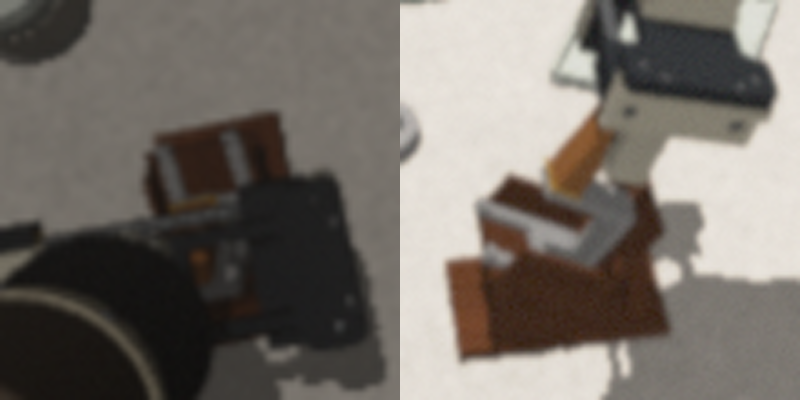

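The handle sits between the open fingers; the near finger is at (640,150) right, beside the handle at (580,150). I'll go the remaining 43 mm.

Emit:
move_arm:
  increments:
    - [[0,-0.3,1.2,0,0,0],[0,-0.3,2.4,0,0,0],[-0.1,-0.3,3.6,0,0,0],[-0.1,-0.3,4.3,0,0,0],[-0.1,-0.3,4.3,0,0,0]]

```text
t: 6.97
position: [511.6, 299.2, 116.2]
ee_rot: [179.7, -17.3, 10.3]
contact_force: [0.7, 0.7, 0.4]
opening: 1.0
```

```bash
python3 plan.py 511.3 299.2 115.5 10.4 0.3
cat > proj.py <<'E'
from h import *
def pix(n,P):
    c=cams.calibration(n); f=210/np.tan(np.radians(c['fovy'])/2); q=(np.atleast_2d(P)-c['origin'])@att(c)
    return np.stack([q[:,0]/q[:,2]*f+c['cx'],q[:,1]/q[:,2]*f+c['cy']],1)
E
python3 - <<'E'
from proj import *
q,e=shot('side'); s=arm.sense(); A=R.from_euler('xyz',s['ee_rot'],degrees=True).as_matrix(); g=s['position']-19*A[:,2]
M=(R.from_euler('z',10.4,degrees=True)*R.from_euler('y',-0.6)).as_matrix()
a=q[240:350,255:365,::-1]; a=cv2.resize(a,(550,550),interpolation=cv2.INTER_CUBIC)
for P,c in((g,(0,0,255)),(g+30*M[:,2],(0,255,0)),(g-33*M[:,2],(255,0,0)),(g-85*M[:,2],(255,255,0))):
    u=(pix('side',P)[0]-[255,240])*5; cv2.circle(a,tuple(int(x) for x in u),4,c,-1)
cv2.imwrite('pics/g3.png',a)
E
```

```text
t 6.97 j [ 55.  10. -42.  27. -28.  22.] pos [511.6 299.2 116.2] rot [179.7 -17.3  10.3] F [0.7 0.7 0.4] open 1.000
shift [-0.05 -0.    0.05] turn [ 0.006 -0.002 -0.002] rows 0.0 0.0
```

View pics/g3.png

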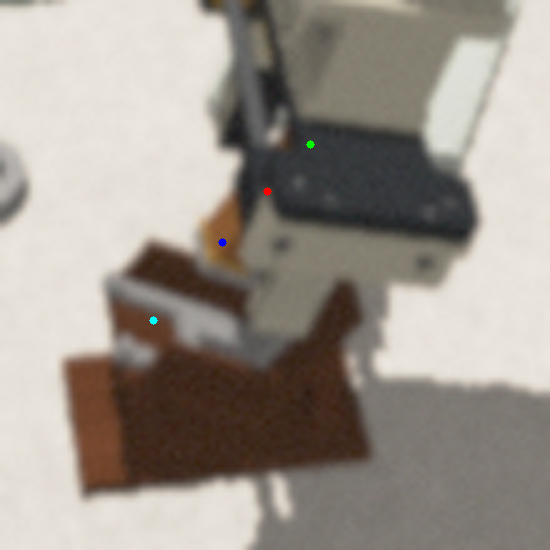

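The projected handle bottom (222,242) falls on the visible handle's lower end, so the gripper is placed right. I'll close it.

Emit:
move_arm:
  increments:
    - [[0,0,0,0,0,0],[0,0,0,0,0,0],[0,0,0,0,0,0],[0,0,0,0,0,0],[0,0,0,0,0,0]]
  jaw: 0
  force: 45

```text
t: 7.43
position: [511.9, 299.9, 117.1]
ee_rot: [179.8, -17.4, 10.3]
contact_force: [-0.4, -1.0, 0.6]
opening: 0.685
```

Emit:
move_arm:
  increments:
    - [[0,0,0,0,0,0],[0,0,0,0,0,0],[0,0,0,0,0,0],[0,0,0,0,0,0],[0,0,0,0,0,0]]

```text
t: 7.85
position: [511.8, 299.7, 116.6]
ee_rot: [179.8, -17.3, 10.3]
contact_force: [-0.2, -0.6, -0.1]
opening: 0.302
```

```bash
python3 plan.py 511.6 299.2 156 10.3 0.3
```

```text
t 7.85 j [ 55.  10. -42.  27. -28.  22.] pos [511.8 299.7 116.6] rot [179.8 -17.3  10.3] F [-0.2 -0.6 -0.1] open 0.302
shift [ 1.14  0.06 -3.77] turn [ 0.004 -0.003  0.   ] rows 0.9 0.0
```

Emit:
move_arm:
  increments:
    - [[0,0,0,0,0,0],[0,0,0,0,0,0],[0,0,0,0,0,0],[0,0,0,0,0,0],[0,0,0,0,0,0]]

```text
t: 8.27
position: [511.8, 299.5, 116.6]
ee_rot: [179.7, -17.3, 10.3]
contact_force: [0.5, -0.7, -0.5]
opening: 0.251
```

```bash
python3 plan.py 511.8 299.7 196 10.4 0.3
```

```text
t 8.27 j [ 55.  10. -42.  27. -28.  22.] pos [511.8 299.5 116.6] rot [179.7 -17.3  10.3] F [ 0.5 -0.7 -0.5] open 0.251
shift [ 2.37  0.02 -7.58] turn [ 0.005 -0.003 -0.002] rows 1.9 0.0
```

Gripped at 0.251, which matches the 22 mm handle. Lifting straight up.

Emit:
move_arm:
  increments:
    - [[0.3,0,-0.95,0,0,0],[0.6,0,-1.9,0,0,0],[0.9,0,-2.85,0,0,0],[1.2,0,-3.8,0,0,0],[1.5,0,-4.75,0,0,0]]

```text
t: 8.68
position: [511.6, 299.7, 166.4]
ee_rot: [179.7, -17.3, 10.3]
contact_force: [-0.4, 1.2, -3.0]
opening: 0.25
```

Emit:
move_arm:
  increments:
    - [[0.6,0,-1.9,0,0,0],[1.2,0,-3.8,0,0,0],[1.8,0,-5.7,0,0,0],[2.1,0,-6.6,0,0,0],[2.1,0,-6.6,0,0,0]]

```text
t: 9.1
position: [512.9, 301.3, 237.9]
ee_rot: [179.9, -17.5, 10.3]
contact_force: [0.2, 0.7, -2.7]
opening: 0.247
```

```bash
python3 plan.py 500 200 230 10.3 -0.3
```

```text
t 9.10 j [ 57.   3. -30.  18. -47.  32.] pos [512.9 301.3 237.9] rot [179.9 -17.5  10.3] F [ 0.2  0.7 -2.7] open 0.247
shift [-3.17  9.74 -0.16] turn [ 0.001 -0.606 -0.001] rows 2.5 4.8
```

Emit:
move_arm:
  increments:
    - [[-0.5,2.5,0,0,-0.12,0],[-1,5,0,0,-0.24,0],[-1.5,7.5,0,0,-0.36,0],[-2,10,0,0,-0.48,0],[-2,12,0,0,-0.6,0]]

```text
t: 9.52
position: [514.6, 177.7, 230.1]
ee_rot: [179.9, 17.3, 10.2]
contact_force: [0.2, 0.5, -2.7]
opening: 0.25
```

```bash
python3 plan.py 555 -13 200 10.3 -0.3
```

```text
t 9.52 j [ 34.  19.  -0.  -7. -87.  67.] pos [514.6 177.7 230.1] rot [179.9  17.3  10.2] F [ 0.2  0.5 -2.7] open 0.250
shift [ 1.48 19.48  2.73] turn [ 0.001  0.002 -0.002] rows 4.7 0.0
```

Emit:
move_arm:
  increments:
    - [[0.3,3.9,0,0,0,0],[0.6,7.8,0,0,0,0],[0.9,11.7,0.5,0,0,0],[1.2,15.6,1,0,0,0],[1.4,19.3,1.5,0,0,0]]

```text
t: 9.93
position: [557.8, -11.8, 210.2]
ee_rot: [179.7, 17.2, 10.1]
contact_force: [1.5, 0.2, -3.1]
opening: 0.245
```

Emit:
move_arm:
  increments:
    - [[0,0,0.5,0,0,0],[0,0,1,0,0,0],[0,0,1,0,0,0],[0,0,1,0,0,0],[0,0,1,0,0,0]]

```text
t: 10.35
position: [555.1, -9.2, 202.9]
ee_rot: [179.8, 17.0, 10.2]
contact_force: [-0.3, -0.9, -2.1]
opening: 0.245
```

```bash
python3 plan.py 555 -13 200 10.3 -0.3
cat > look.py <<'E'
import sys; from proj import *
for n in('side','top'): shot(n)
s=arm.sense(); A=R.from_euler('xyz',s['ee_rot'],degrees=True).as_matrix(); g=s['position']-19*A[:,2]
M=R.from_matrix(A@np.diag([1.,-1,-1]))*R.from_euler('y',-0.3); M=M.as_matrix()
O=g-85*M[:,2]; print('nominal origin',O.round(1),'z',M[:,2].round(3),'x',M[:,0].round(3))
loc=[[0,0,0],[21,18.5,0],[21,-18.5,0],[-50,0,0],[-50,0,52],[0,0,52],[-9,0,115]]
if __name__=='__main__':
  out=[]
  for n in('side','top'):
    p=np.load(n+'.npz')['p']; u=pix(n,O+np.array(loc)@M.T); c=u[0].astype(int); h=45
    x0,y0=np.clip(c[0]-h,0,470),np.clip(c[1]-h-(10 if n=='side' else 0),0,330); a=cv2.resize(p[y0:y0+90,x0:x0+90,::-1],(400,400),interpolation=cv2.INTER_CUBIC)
    if n=='top': a=np.clip(a*1.6,0,255).astype(np.uint8)
    for q in u: cv2.circle(a,tuple(int(t) for t in (q-[x0,y0]+.5)*400/90),2,(0,0,255),-1)
    out.append(a)
  cv2.imwrite(sys.argv[1],np.hstack(out))
E
python3 look.py pics/k1.png
```

```text
t 10.35 j [ 18.  21.  -3.  -2. -83.  83.] pos [555.1  -9.2 202.9] rot [179.8  17.   10.2] F [-0.3 -0.9 -2.1] open 0.245
shift [0.01 0.37 0.3 ] turn [ 0.004 -0.003 -0.001] rows 0.1 0.0
nominal origin [561.1  -8.4 136.5] z [-0.004  0.003  1.   ] x [0.984 0.179 0.004]
```

View pics/k1.png

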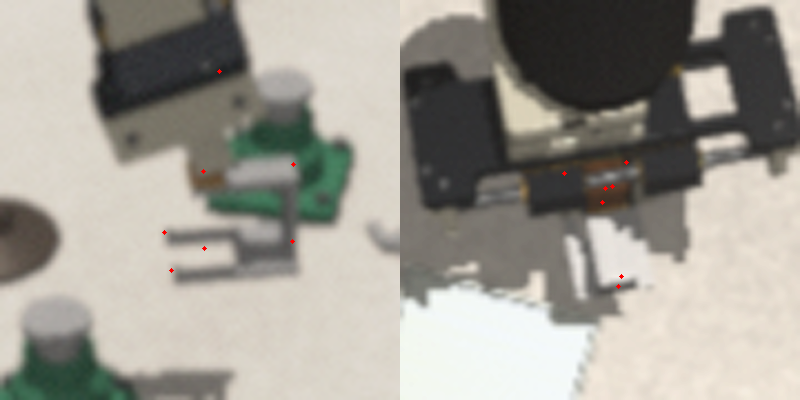

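The side view shows the puller upright, fork tips at about (167,240) and (175,277), a few pixels below the predicted dots. I'll check the height and extents with depth.

```bash
cat > fork.py <<'E'
from look import *
for n in('side','top'):
    z=np.load(n+'.npz'); C=cloud(n,z['d']); L=(C-O)@M; H=cv2.cvtColor(z['p'],cv2.COLOR_RGB2HSV).astype(int)
    m=(z['d']>0)&(abs(L[...,1])<30)&(L[...,0]>-60)&(L[...,0]<35)&(abs(L[...,2])<15)&(H[...,1]<60)
    P=L[m]; print(n,m.sum(),*[np.percentile(P[:,i],[1,5,25,50,75,95,99]).round(1) for i in range(3)],sep='\n ')
    for a,b in((-50,-30),(-30,-15),(-15,0),(0,12),(12,25)):
        q=P[(P[:,0]>a)&(P[:,0]<b)]
        if len(q)>8: print('   x',a,b,len(q),'z',np.percentile(q[:,2],[5,50,80,95]).round(1),'y',np.percentile(q[:,1],[3,97]).round(1))
E
python3 fork.py
```

```text
nominal origin [561.1  -8.6 136.5] z [-0.004  0.003  1.   ] x [0.984 0.179 0.004]
side
 270
 [-49.9 -47.2 -37.1 -23.2  -2.9  16.9  19.7]
 [-21.7 -19.4 -12.8   6.8  19.5  24.   26.2]
 [-6.7 -5.2 -2.8 -1.2 -0.   3.2 11.6]
   x -50 -30 99 z [-4.3 -0.9  1.3  9.6] y [-19.5  24.1]
   x -30 -15 69 z [-3.9 -0.8 -0.1  1. ] y [-21.1  24.2]
   x -15 0 41 z [-5.3 -1.7 -0.7 -0.1] y [-19.5  23.5]
   x 0 12 33 z [-6.  -2.8 -0.6  0.8] y [-20.2  24.4]
   x 12 25 26 z [-5.2  0.   2.4  3.3] y [-17.6  26.2]
top
 151
 [-52.  -51.6 -42.7 -31.2 -19.5  -7.7  -5.3]
 [-19.3 -18.7 -14.5  13.9  20.   24.3  25.1]
 [-5.3 -4.3 -2.2 -0.1  1.8  4.6 13.2]
   x -50 -30 64 z [-3.8 -0.4  1.9  3.4] y [-19.1  24.6]
   x -30 -15 45 z [-4.1 -0.2  1.7  2.2] y [-18.7  24.6]
   x -15 0 26 z [-4.3  0.1  1.7  3.1] y [-18.7  25.1]
```

```bash
cat > aim.py <<'E'
# aim.py cx cy z back yaw : puller's (camera-corrected) origin to (cx,cy,z), pulled 'back' mm along -x
import sys; from plan import *
def aim(cx,cy,z,back,yaw,lean=0.):
    M=(R.from_euler('z',yaw,degrees=True)*R.from_euler('y',-lean)).as_matrix(); T=tool(yaw,lean-0.3)
    O=np.array([cx,cy,z])-M@[back-0.5,2.5,-0.5]
    go(O+85*M[:,2]+19*T[:,2],yaw,lean-0.3)
if __name__=='__main__': aim(*map(float,sys.argv[1:]))
E
python3 aim.py 647.5 -11.4 68 65 10.2
```

```text
t 10.55 j [ 18.  21.  -3.  -2. -83.  83.] pos [555.3  -9.4 203.3] rot [179.8  17.   10.2] F [-1.  -0.3 -3.3] open 0.247
shift [3.93 2.05 5.92] turn [ 0.004 -0.004  0.   ] rows 1.8 0.0
```

Emit:
move_arm:
  increments:
    - [[0.8,0.6,1.2,0.002,0,0],[1.6,1.2,2.4,0.004,-0.004,0],[2.4,1.8,3.6,0.004,-0.004,0],[3.2,2.05,4.8,0.004,-0.004,0],[3.9,2.05,5.9,0.004,-0.004,0]]

```text
t: 10.97
position: [578.4, -28.1, 132.7]
ee_rot: [180.0, 17.4, 10.1]
contact_force: [0.8, -0.4, -2.5]
opening: 0.247
```

Emit:
move_arm:
  increments:
    - [[0,0,0,0,0,0],[0,0,0,0,0,0],[0,0,0,0,0,0]]

```text
t: 11.22
position: [578.7, -27.1, 135.4]
ee_rot: [180.0, 17.3, 10.2]
contact_force: [0.0, 0.7, -2.1]
opening: 0.249
```

```bash
python3 aim.py 647.5 -11.4 68 65 10.2; python3 aim.py 647.5 -11.4 68 0 10.2; python3 fork.py
python3 - <<'E'
from h import *
for n in('side','top'):
    z=np.load(n+'.npz'); C=cloud(n,z['d']); H=cv2.cvtColor(z['p'],cv2.COLOR_RGB2HSV).astype(int)
    m=(abs(C[...,0]-647.5)<30)&(abs(C[...,1]+11.4)<30)&(C[...,2]>78)&(C[...,2]<90)&(H[...,1]<70); P=C[m]
    print(n,m.sum(),np.percentile(P,[2,50,98],axis=0).round(1).tolist())
E
```

```text
t 11.22 j [ 16.  26.  -4.  -2. -76.  85.] pos [578.7 -27.1 135.4] rot [180.   17.3  10.2] F [ 0.   0.7 -2.1] open 0.249
shift [ 0.04 -0.07 -0.01] turn [ 0.     0.001 -0.001] rows 0.0 0.0
t 11.22 j [ 16.  26.  -4.  -2. -76.  85.] pos [578.7 -27.1 135.4] rot [180.   17.3  10.2] F [ 0.   0.7 -2.1] open 0.249
shift [ 6.25 -0.08 -1.94] turn [ 0.     0.001 -0.001] rows 1.6 0.0
nominal origin [584.4 -25.9  69.2] z [-0.  0.  1.] x [0.984 0.177 0.   ]
side
 254
 [-50.4 -47.8 -38.1 -23.9  -4.4  15.9  18.7]
 [-23.5 -20.8 -12.3   7.3  18.3  23.5  24.7]
 [-8.3 -6.1 -3.7 -2.2 -0.8  6.8 13. ]
   x -50 -30 95 z [-5.3 -2.   0.4 11.5] y [-21.8  23.6]
   x -30 -15 62 z [-4.8 -2.3 -1.2  0.3] y [-23.8  23.3]
   x -15 0 38 z [-7.4 -2.8 -0.8  0.3] y [-22.   24.6]
   x 0 12 29 z [-6.1 -3.  -1.3  0.3] y [-22.1  24.3]
   x 12 25 24 z [-6.3 -3.   0.7  1.6] y [-19.6  23.7]
top
 135
 [-52.2 -51.8 -42.7 -31.9 -20.2  -7.5  -4.4]
 [-19.7 -18.8 -14.8  13.9  19.9  24.5  25.1]
 [-6.6 -5.3 -2.6 -1.1  1.   3.7 10.8]
   x -50 -30 58 z [-6.1 -0.7  1.3  4.1] y [-19.   24.5]
   x -30 -15 42 z [-4.6 -1.5  0.9  2.3] y [-19.1  24.7]
   x -15 0 22 z [-5.9 -0.7  1.3  2.3] y [-19.1  24.8]
side 140 [[629.4, -31.7, 78.4], [649.2, -11.4, 81.7], [666.6, 8.7, 85.6]]Traceback (most recent call last):
  File "<stdin>", line 5, in <module>
    return _quantile_unchecked(
        a, q, axis, out, overwrite_input, method, keepdims, weights)
    return _ureduce(a,
                    func=_quantile_ureduce_func,
    ...<5 lines>...
                    overwrite_input=overwrite_input,
                    method=method)
    r = func(a, **kwargs)
    result = _quantile(arr,
                       quantiles=q,
    ...<2 lines>...
                       out=out,
                       weights=wgt)
    slices_having_nans = np.isnan(arr[-1, ...])
                                  ~~~^^^^^^^^^
IndexError: index -1 is out of bounds for axis 0 with size 0
```

Emit:
move_arm:
  increments:
    - [[0.95,-0.14,-0.3,0,0,0],[1.9,-0.14,-0.6,0,0,0],[2.9,-0.14,-0.9,0,0,0],[3.6,-0.14,-1.1,0,0,0],[3.6,-0.14,-1.1,0,0,0]]

```text
t: 11.73
position: [617.1, -18.7, 134.9]
ee_rot: [180.0, 17.2, 10.2]
contact_force: [-0.1, 0.3, -3.0]
opening: 0.247
```

```bash
python3 aim.py 647.5 -11.4 68 0 10.2
```

```text
t 11.73 j [ 15.  30.   1.  -2. -79.  85.] pos [617.1 -18.7 134.9] rot [180.   17.2  10.2] F [-0.1  0.3 -3. ] open 0.247
shift [ 2.48  0.07 -0.82] turn [ 0.  0. -0.] rows 0.6 0.0
```

Emit:
move_arm:
  increments:
    - [[0.5,0,-0.16,0,0,0],[1,0,-0.32,0,0,0],[1.5,0,-0.48,0,0,0],[2,0,-0.64,0,0,0],[2.4,0,-0.76,0,0,0]]

```text
t: 12.15
position: [640.6, -14.5, 135.3]
ee_rot: [180.0, 17.2, 10.2]
contact_force: [0.2, 0.3, -3.0]
opening: 0.249
```

Emit:
move_arm:
  increments:
    - [[0,0,0,0,0,0],[0,0,0,0,0,0]]

```text
t: 12.32
position: [640.1, -14.6, 135.0]
ee_rot: [180.0, 17.3, 10.2]
contact_force: [-0.3, 0.7, -3.2]
opening: 0.25
```

```bash
python3 aim.py 647.5 -11.4 68 0 10.2; python3 look.py pics/k2.png
```

```text
t 12.32 j [ 15.  32.   5.  -2. -80.  85.] pos [640.1 -14.6 135. ] rot [180.   17.3  10.2] F [-0.3  0.7 -3.2] open 0.250
shift [ 0.25  0.07 -0.11] turn [-0.     0.002 -0.001] rows 0.1 0.0
nominal origin [645.2 -13.7  68.3] z [0.001 0.    1.   ] x [ 0.984  0.176 -0.002]
```

View pics/k2.png

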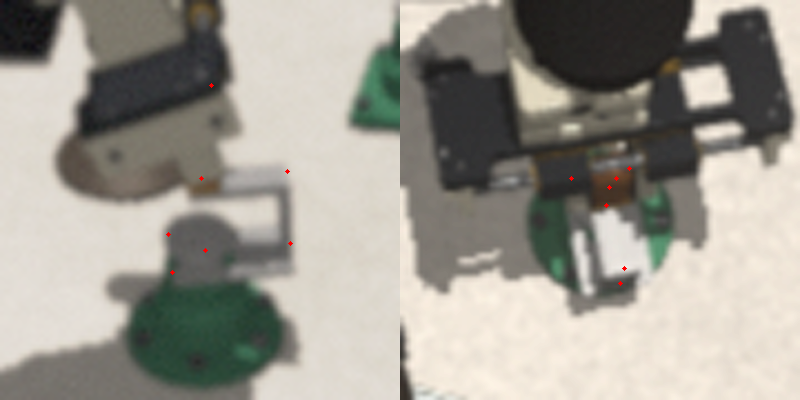

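The fork sits under the rim around the stem at about (205,250) in the side crop, with no side force. I'll go in the last 2.5 mm and pull up slowly.

Emit:
move_arm:
  increments:
    - [[0.25,0,-0.08,0,0,0],[0.25,0,-0.08,0,0,0],[0.25,0,-0.08,0,0,0]]
  force: 60

```text
t: 12.67
position: [642.7, -14.2, 135.3]
ee_rot: [180.0, 17.2, 10.2]
contact_force: [-0.9, 0.5, -1.6]
opening: 0.247
```

Emit:
move_arm:
  increments:
    - [[-0.06,0,-0.2,0,0,0],[-0.12,0,-0.4,0,0,0],[-0.18,0,-0.6,0,0,0],[-0.24,0,-0.8,0,0,0],[-0.3,0,-0.95,0,0,0]]

```text
t: 13.08
position: [642.4, -14.0, 144.0]
ee_rot: [-180.0, 17.3, 10.1]
contact_force: [2.4, 0.1, -13.9]
opening: 0.248
```

Emit:
move_arm:
  increments:
    - [[-0.06,0,-0.2,0,0,0],[-0.12,0,-0.4,0,0,0],[-0.18,0,-0.6,0,0,0],[-0.24,0,-0.8,0,0,0],[-0.3,0,-0.95,0,0,0]]

```text
t: 13.5
position: [642.8, -14.4, 156.9]
ee_rot: [179.9, 17.2, 10.2]
contact_force: [0.1, 0.2, -2.2]
opening: 0.251
```

```bash
python3 aim.py 647.5 -11.4 108 0 10.2
```

```text
t 13.50 j [ 15.  31.   6.  -1. -83.  85.] pos [642.8 -14.4 156.9] rot [179.9  17.2  10.2] F [ 0.1  0.2 -2.2] open 0.251
shift [-0.54  0.03 -1.76] turn [ 0.001  0.    -0.   ] rows 0.4 0.0
```

Force peaked at 14 N and then dropped, so the cap has popped. Raising it slowly.

Emit:
move_arm:
  increments:
    - [[-0.12,0,-0.4,0,0,0],[-0.24,0,-0.8,0,0,0],[-0.36,0,-1.2,0,0,0],[-0.48,0,-1.6,0,0,0],[-0.54,0,-1.8,0,0,0]]

```text
t: 13.92
position: [643.0, -14.2, 175.2]
ee_rot: [180.0, 17.2, 10.2]
contact_force: [0.6, 0.2, -3.3]
opening: 0.25
```

Emit:
move_arm:
  increments:
    - [[0,0,0,0,0,0],[0,0,0,0,0,0],[0,0,0,0,0,0]]

```text
t: 14.17
position: [642.5, -14.1, 173.7]
ee_rot: [180.0, 17.3, 10.2]
contact_force: [0.4, 0.1, -4.3]
opening: 0.25
```

```bash
python3 aim.py 647.5 -11.4 128 0 10.2; python3 look.py pics/k3.png;python3 - <<'E'
from look import *
z=np.load('side.npz'); C=cloud('side',z['d']); L=(C-O)@M; m=(abs(L[...,0])<24)&(abs(L[...,1])<24)&(abs(L[...,2]-8)<5); P=L[m]
print(m.sum(),np.percentile(P,[2,50,98],axis=0).round(1).tolist())
E
```

```text
t 14.17 j [ 15.  30.   7.  -1. -84.  85.] pos [642.5 -14.1 173.7] rot [180.   17.3  10.2] F [ 0.4  0.1 -4.3] open 0.250
shift [-0.62  0.07 -2.07] turn [-0.     0.002 -0.001] rows 0.5 0.0
nominal origin [647.9 -13.2 106.8] z [0.002 0.001 1.   ] x [ 0.984  0.176 -0.002]
nominal origin [648.  -13.2 106.8] z [0.002 0.001 1.   ] x [ 0.984  0.176 -0.002]
136 [[-17.9, -19.1, 3.7], [0.9, 3.4, 6.5], [19.8, 21.5, 9.5]]
```

View pics/k3.png

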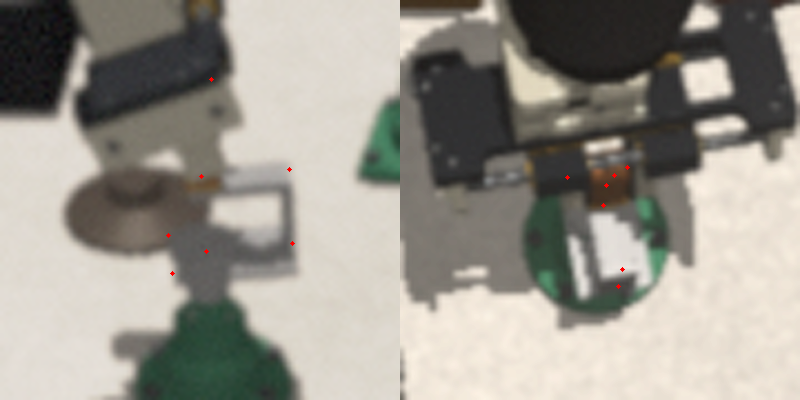

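The cap rides upright on the fork (grey disc at (205,235), clear of the boss at (210,320)). I'll carry it to the tray.

```bash
python3 aim.py 560 27 115 0 10.2; python3 aim.py 470 69 115 0 10.2
```

```text
t 14.37 j [ 15.  30.   7.  -1. -84.  85.] pos [642.6 -14.2 173.7] rot [180.   17.3  10.2] F [ 0.5 -1.1 -2.7] open 0.246
shift [-7.81 -5.26  1.53] turn [-0.     0.002 -0.001] rows 2.3 0.0
t 14.37 j [ 15.  30.   7.  -1. -84.  85.] pos [642.6 -14.2 173.7] rot [180.   17.3  10.2] F [ 0.5 -1.1 -2.7] open 0.246
shift [-15.57 -10.98   3.94] turn [-0.     0.002 -0.001] rows 4.7 0.0
```

Emit:
move_arm:
  increments:
    - [[-0.1,0,-0.3,0,0,0],[-0.25,0,-0.8,0,0,0],[-0.4,0,-1.3,0,0,0],[-0.55,0,-1.8,0,0,0],[-0.6,0,-2,0,0,0]]

```text
t: 14.78
position: [643.4, -14.1, 196.3]
ee_rot: [180.0, 17.2, 10.2]
contact_force: [-0.2, -1.4, -2.9]
opening: 0.248
```

```bash
python3 aim.py 560 27 123 0 10.2; python3 aim.py 470 69 123 0 10.2
```

```text
t 14.78 j [ 15.  29.   9.  -1. -87.  85.] pos [643.4 -14.1 196.3] rot [180.   17.2  10.2] F [-0.2 -1.4 -2.9] open 0.248
shift [-7.47 -5.27  2.93] turn [ 0.    -0.001 -0.001] rows 2.3 0.0
t 14.78 j [ 15.  29.   9.  -1. -87.  85.] pos [643.4 -14.1 196.3] rot [180.   17.2  10.2] F [-0.2 -1.4 -2.9] open 0.248
shift [-15.22 -11.     5.32] turn [ 0.    -0.001 -0.001] rows 4.7 0.0
```

Emit:
move_arm:
  increments:
    - [[-0.3,-0.22,0.1,0,0,0],[-0.8,-0.6,0.3,0,0,0],[-1.6,-1.15,0.55,0,0,0],[-2.5,-1.8,0.87,0,0,0],[-3.4,-2.45,1.2,0,0,0]]

```text
t: 15.2
position: [601.7, 4.1, 193.1]
ee_rot: [180.0, 17.3, 10.2]
contact_force: [0.1, -0.2, -3.7]
opening: 0.253
```

Emit:
move_arm:
  increments:
    - [[-1,-0.7,0.35,0,0,0],[-2,-1.4,0.7,0,0,0],[-3,-2.15,1.05,0,0,0],[-4,-2.85,1.4,0,0,0],[-5,-3.6,1.75,0,0,0]]

```text
t: 15.62
position: [543.0, 30.1, 191.5]
ee_rot: [180.0, 17.3, 10.2]
contact_force: [-0.7, -0.1, -3.4]
opening: 0.245
```

Emit:
move_arm:
  increments:
    - [[-1,-0.7,0.35,0,0,0],[-2,-1.4,0.7,0,0,0],[-3,-2.15,1.05,0,0,0],[-3.8,-2.7,1.3,0,0,0],[-4.4,-3.15,1.5,0,0,0]]

```text
t: 16.03
position: [492.1, 53.0, 190.5]
ee_rot: [180.0, 17.3, 10.2]
contact_force: [0.9, 0.1, -3.4]
opening: 0.248
```

```bash
python3 aim.py 470 69 123 0 10.2
```

```text
t 16.03 j [ 25.  16. -11.  -4. -80.  76.] pos [492.1  53.  190.5] rot [180.   17.3  10.2] F [ 0.9  0.1 -3.4] open 0.248
shift [-2.29 -1.71  0.73] turn [-0.     0.001 -0.   ] rows 0.7 0.0
```

Emit:
move_arm:
  increments:
    - [[-0.8,-0.6,0.25,0,0,0],[-1.5,-1.1,0.5,0,0,0],[-2,-1.5,0.65,0,0,0],[-2.3,-1.7,0.73,0,0,0],[-2.3,-1.7,0.73,0,0,0]]

```text
t: 16.45
position: [466.1, 65.3, 190.4]
ee_rot: [180.0, 17.2, 10.2]
contact_force: [-0.8, -0.2, -4.0]
opening: 0.245
```

```bash
python3 aim.py 470 69 42 0 10.2; python3 look.py pics/k4.png
```

```text
t 16.45 j [ 28.  14. -13.  -5. -79.  74.] pos [466.1  65.3 190.4] rot [180.   17.2  10.2] F [-0.8 -0.2 -4. ] open 0.245
shift [ 2.34 -0.04  7.76] turn [ 0.     0.001 -0.   ] rows 1.9 0.0
nominal origin [472.3  66.  123.4] z [0.001 0.    1.   ] x [ 0.984  0.177 -0.001]
```

View pics/k4.png

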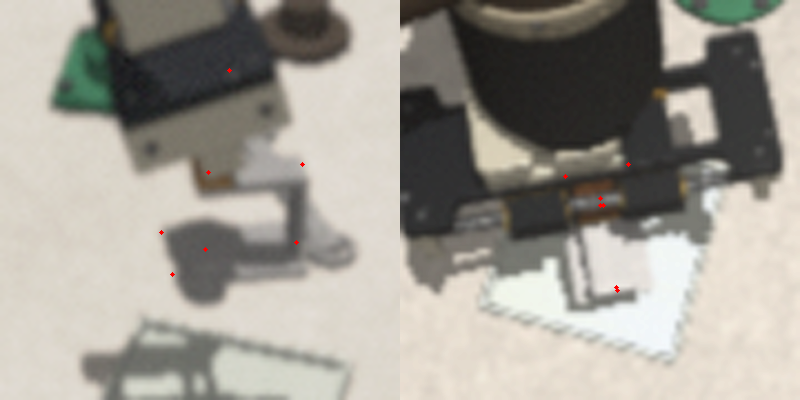

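The cap still sits on the fork (205,245) above the tray. Lowering it.

Emit:
move_arm:
  increments:
    - [[0.15,0,0.5,0,0,0],[0.45,0,1.5,0,0,0],[0.75,0,2.5,0,0,0],[1.05,0,3.5,0,0,0],[1.35,0,4.5,0,0,0]]

```text
t: 16.97
position: [465.8, 64.7, 141.5]
ee_rot: [180.0, 17.3, 10.1]
contact_force: [0.4, 0.3, -4.1]
opening: 0.246
```

Emit:
move_arm:
  increments:
    - [[0.3,0,1,0,0,0],[0.6,0,1.9,0,0,0],[0.8,0,2.6,0,0,0],[0.95,0,3.1,0,0,0],[0.95,0,3.1,0,0,0]]

```text
t: 17.38
position: [465.4, 64.7, 109.6]
ee_rot: [180.0, 17.4, 10.1]
contact_force: [-0.7, 0.2, -3.3]
opening: 0.249
```

```bash
python3 aim.py 470 69 32 0 10.2; python3 -c "
from h import *
print(np.mean([arm.sense()['contact_force'] for _ in range(5)],0))"
```

```text
t 17.38 j [ 27.  19. -19.  -5. -69.  75.] pos [465.4  64.7 109.6] rot [180.   17.4  10.1] F [-0.7  0.2 -3.3] open 0.249
shift [ 0.32 -0.09  0.97] turn [ 0.     0.003 -0.001] rows 0.2 0.0
[-0.73800757  0.24216313 -3.25228149]
```

Emit:
move_arm:
  increments:
    - [[0.05,0,0.16,0,0,0],[0.1,0,0.32,0,0,0],[0.15,0,0.48,0,0,0],[0.2,0,0.64,0,0,0],[0.24,0,0.78,0,0,0]]

```text
t: 17.8
position: [466.2, 65.0, 102.7]
ee_rot: [-180.0, 17.2, 10.2]
contact_force: [-0.2, 0.6, -3.3]
opening: 0.248
```

Emit:
move_arm:
  increments:
    - [[0.03,0,0.1,0,0,0],[0.06,0,0.2,0,0,0],[0.09,0,0.3,0,0,0],[0.12,0,0.4,0,0,0],[0.15,0,0.5,0,0,0]]

```text
t: 18.22
position: [466.1, 64.9, 97.4]
ee_rot: [180.0, 17.2, 10.2]
contact_force: [0.1, 0.4, -2.5]
opening: 0.25
```

Emit:
move_arm:
  increments:
    - [[0.03,0,0.1,0,0,0],[0.05,0,0.18,0,0,0],[0.05,0,0.18,0,0,0],[0.05,0,0.18,0,0,0]]

```text
t: 18.55
position: [465.9, 64.9, 95.5]
ee_rot: [180.0, 17.3, 10.2]
contact_force: [1.1, 0.1, -2.4]
opening: 0.251
```

```bash
python3 aim.py 470 69 27 0 10.2; python3 look.py pics/k5.png;python3 - <<'E'
from h import *
z=np.load('side.npz'); C=cloud('side',z['d']); m=(abs(C[...,0]-470)<30)&(abs(C[...,1]-69)<30)&(C[...,2]>22)&(C[...,2]<60); P=C[m]
print(m.sum(),np.percentile(P,[2,50,80,98],axis=0).round(1).tolist())
E
```

```text
t 18.55 j [ 27.  20. -20.  -5. -67.  76.] pos [465.9  64.9  95.5] rot [180.   17.3  10.2] F [ 1.1  0.1 -2.4] open 0.251
shift [-0.   -0.08  0.12] turn [ 0.     0.001 -0.001] rows 0.0 0.0
nominal origin [471.4  65.8  28.7] z [0.001 0.    1.   ] x [ 0.984  0.176 -0.001]
294 [[440.9, 43.6, 23.5], [466.6, 72.1, 37.3], [480.8, 83.7, 40.7], [491.4, 91.1, 42.9]]
```

View pics/k5.png

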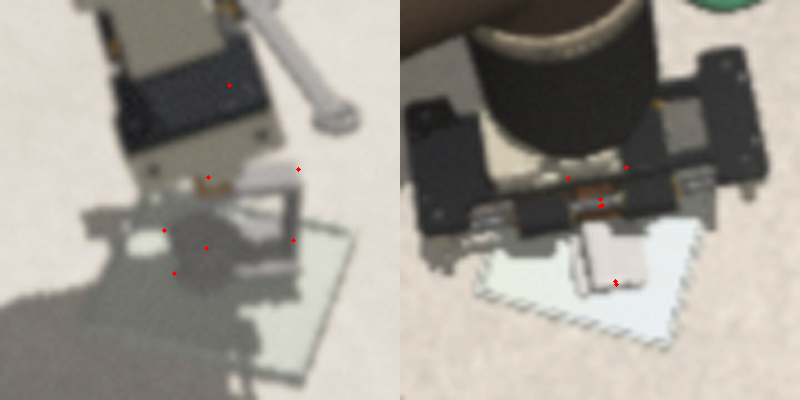

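The cap stands in the tray with its top at about 40 mm, as expected. In this crop the cap shows at (205,245). I'll drop the fork 1.5 mm more and draw it back.

Emit:
move_arm:
  increments:
    - [[0.04,0,0.15,0,0,0],[0.04,0,0.15,0,0,0],[0.04,0,0.15,0,0,0]]

```text
t: 18.9
position: [465.8, 64.8, 93.9]
ee_rot: [180.0, 17.3, 10.2]
contact_force: [0.6, 0.4, -2.1]
opening: 0.249
```

Emit:
move_arm:
  increments:
    - [[-0.25,0,0.08,0,0,0],[-0.6,0,0.19,0,0,0],[-1,0,0.31,0,0,0],[-1.5,0,0.47,0,0,0],[-2,0,0.62,0,0,0]]

```text
t: 19.32
position: [444.5, 61.0, 94.0]
ee_rot: [180.0, 17.3, 10.2]
contact_force: [-0.7, -0.5, -2.3]
opening: 0.248
```

```bash
python3 aim.py 470 69 26 20 10.2; python3 -c "
from h import *
p,d=shot('side');C=cloud('side',d); m=(abs(C[...,0]-475)<35)&(abs(C[...,1]-69)<35)&(C[...,2]>35)&(C[...,2]<48); P=C[m]
print(m.sum(),np.percentile(P,[2,50,98],axis=0).round(1).tolist())"
```

```text
t 19.32 j [ 28.  18. -22.  -6. -66.  75.] pos [444.5  61.   94. ] rot [180.   17.3  10.2] F [-0.7 -0.5 -2.3] open 0.248
shift [ 0.15 -0.09  0.02] turn [-0.     0.001 -0.001] rows 0.0 0.0
164 [[453.9, 45.7, 35.9], [471.5, 69.5, 39.8], [491.3, 86.4, 43.6]]
```

Cap unmoved at about (471.5, 68), top at 40 mm. Continuing back.

Emit:
move_arm:
  increments:
    - [[-0.6,0,0.19,0,0,0],[-1.2,0,0.37,0,0,0],[-1.8,0,0.56,0,0,0],[-2.4,0,0.75,0,0,0],[-3,0,0.94,0,0,0]]

```text
t: 19.78
position: [413.6, 55.5, 93.9]
ee_rot: [180.0, 17.3, 10.2]
contact_force: [0.2, 0.6, -2.9]
opening: 0.247
```

Emit:
move_arm:
  increments:
    - [[-0.8,0,0.25,0,0,0],[-1.5,0,0.45,0,0,0],[-1.5,0,0.45,0,0,0],[-1.5,0,0.45,0,0,0]]

```text
t: 20.12
position: [398.7, 52.8, 94.3]
ee_rot: [180.0, 17.2, 10.2]
contact_force: [0.5, -0.8, -1.6]
opening: 0.251
```

```bash
python3 aim.py 470 69 26 65 10.2; python3 aim.py 400 69 150 0 10.2; python3 -c "
from h import *
p,d=shot('side');C=cloud('side',d); m=(abs(C[...,0]-475)<35)&(abs(C[...,1]-69)<35)&(C[...,2]>35)&(C[...,2]<48); P=C[m]
print(m.sum(),np.percentile(P,[2,50,98],axis=0).round(1).tolist())"
```

```text
t 20.12 j [ 30.  14. -28.  -6. -64.  74.] pos [398.7  52.8  94.3] rot [180.   17.2  10.2] F [ 0.5 -0.8 -1.6] open 0.251
shift [ 0.31 -0.08  0.  ] turn [ 0.     0.001 -0.   ] rows 0.1 0.0
t 20.12 j [ 30.  14. -28.  -6. -64.  74.] pos [398.7  52.8  94.3] rot [180.   17.2  10.2] F [ 0.5 -0.8 -1.6] open 0.251
shift [ -3.74  -1.32 -11.73] turn [ 0.     0.001 -0.   ] rows 3.0 0.0
163 [[454.1, 47.1, 35.6], [471.5, 68.8, 40.1], [490.8, 87.8, 43.4]]
```

Emit:
move_arm:
  increments:
    - [[-0.9,0,-2.9,0,0,0],[-1.9,0,-6,0,0,0],[-2.9,0,-9.2,0,0,0],[-3.9,0,-12.4,0,0,0],[-4.2,0,-13.5,0,0,0]]

```text
t: 20.58
position: [401.0, 53.2, 240.0]
ee_rot: [-180.0, 16.9, 10.2]
contact_force: [1.7, 0.4, -2.2]
opening: 0.249
```

```bash
python3 plan.py 514 178 235 10.3 -0.3;python3 plan.py 512 300 238 10.3 0.3
```

```text
t 20.58 j [ 30.   5. -17.  -6. -83.  72.] pos [401.   53.2 240. ] rot [-180.    16.9   10.2] F [ 1.7  0.4 -2.2] open 0.249
shift [ 12.9  -10.28  -3.38] turn [-0.001 -0.006 -0.002] rows 4.0 0.0
t 20.58 j [ 30.   5. -17.  -6. -83.  72.] pos [401.   53.2 240. ] rot [-180.    16.9   10.2] F [ 1.7  0.4 -2.2] open 0.249
shift [ 14.7  -22.32  -4.24] turn [-0.     0.594 -0.002] rows 6.5 4.8
```

Emit:
move_arm:
  increments:
    - [[2.2,-2.1,-0.6,0,0,0],[5,-4.2,-1.4,0,0,0],[7.8,-6.3,-2.2,0,0,0],[10.5,-8.4,-2.9,0,0,0],[12.9,-10.3,-3.4,0,0,0]]

```text
t: 21.0
position: [513.6, 179.4, 229.4]
ee_rot: [180.0, 17.2, 10.2]
contact_force: [0.7, -0.1, -1.7]
opening: 0.246
```

```bash
python3 plan.py 512 300 238 10.3 0.3
```

```text
t 21.00 j [ 35.  19.  -0.  -7. -86.  67.] pos [513.6 179.4 229.4] rot [180.   17.2  10.2] F [ 0.7 -0.1 -1.7] open 0.246
shift [  1.63 -11.9   -1.41] turn [ 0.     0.601 -0.002] rows 2.9 4.8
```

Emit:
move_arm:
  increments:
    - [[0.4,-2.5,-0.5,0,0.12,0],[0.8,-5,-0.9,0,0.24,0],[1.2,-7.5,-1.2,0,0.36,0],[1.6,-10,-1.4,0,0.48,0],[1.6,-11.9,-1.4,0,0.6,0]]

```text
t: 21.42
position: [510.8, 301.4, 239.5]
ee_rot: [-179.8, -17.3, 10.2]
contact_force: [2.6, -2.0, -0.7]
opening: 0.249
```

Emit:
move_arm:
  increments:
    - [[0,0,0,0,0,0],[0,0,0,0,0,0],[0,0,0,0,0,0]]

```text
t: 21.67
position: [510.1, 298.1, 238.7]
ee_rot: [180.0, -16.9, 10.2]
contact_force: [0.6, 0.5, -2.9]
opening: 0.248
```

```bash
python3 plan.py 511.8 299.5 180 10.3 0.301; python3 plan.py 511.8 299.5 117.5 10.3 0.301
```

```text
t 21.67 j [ 57.   3. -29.  17. -47.  33.] pos [510.1 298.1 238.7] rot [180.  -16.9  10.2] F [ 0.6  0.5 -2.9] open 0.248
shift [-1.52 -0.11  5.67] turn [ 0.001  0.006 -0.001] rows 1.4 0.0
t 21.67 j [ 57.   3. -29.  17. -47.  33.] pos [510.1 298.1 238.7] rot [180.  -16.9  10.2] F [ 0.6  0.5 -2.9] open 0.248
shift [-3.34 -0.12 11.65] turn [ 0.001  0.006 -0.001] rows 2.9 0.0
```

Emit:
move_arm:
  increments:
    - [[-0.4,-0.11,1.4,0,0.006,0],[-0.8,-0.11,2.8,0,0.006,0],[-1.2,-0.11,4.2,0,0.006,0],[-1.5,-0.11,5.6,0,0.006,0],[-1.5,-0.11,5.7,0,0.006,0]]

```text
t: 22.08
position: [513.3, 298.1, 177.4]
ee_rot: [179.9, -17.1, 10.0]
contact_force: [-0.6, -0.6, -4.0]
opening: 0.246
```

Emit:
move_arm:
  increments:
    - [[0,0,0,0,0,0],[0,0,0,0,0,0]]

```text
t: 22.25
position: [513.7, 299.5, 180.5]
ee_rot: [180.0, -17.3, 10.1]
contact_force: [-1.1, -0.3, -2.4]
opening: 0.249
```

```bash
python3 plan.py 511.8 299.5 140 10.3 0.301; python3 plan.py 511.8 299.5 117.5 10.3 0.301
```

```text
t 22.25 j [ 56.   6. -35.  20. -38.  29.] pos [513.7 299.5 180.5] rot [180.  -17.3  10.1] F [-1.1 -0.3 -2.4] open 0.249
shift [-1.38 -0.04  3.81] turn [ 0.001 -0.001 -0.004] rows 1.0 0.0
t 22.25 j [ 56.   6. -35.  20. -38.  29.] pos [513.7 299.5 180.5] rot [180.  -17.3  10.1] F [-1.1 -0.3 -2.4] open 0.249
shift [-2.05 -0.04  5.96] turn [ 0.001 -0.001 -0.004] rows 1.5 0.0
```

Emit:
move_arm:
  increments:
    - [[-0.4,-0.04,0.7,0,0,-0.004],[-0.8,-0.04,1.9,0,0,-0.004],[-1.1,-0.04,2.9,0,0,-0.004],[-1.4,-0.04,3.8,0,0,-0.004],[-1.4,-0.04,3.8,0,0,-0.004]]

```text
t: 22.67
position: [509.6, 298.2, 137.4]
ee_rot: [179.8, -17.2, 10.4]
contact_force: [-1.0, -0.7, -3.1]
opening: 0.242
```

```bash
python3 plan.py 511.8 299.5 117.5 10.3 0.301
```

```text
t 22.67 j [ 56.   9. -40.  24. -32.  25.] pos [509.6 298.2 137.4] rot [179.8 -17.2  10.4] F [-1.  -0.7 -3.1] open 0.242
shift [-0.36 -0.09  1.97] turn [0.003 0.001 0.002] rows 0.5 0.0
```

Emit:
move_arm:
  increments:
    - [[0,0,0,0,0,0],[0,0,0,0,0,0]]

```text
t: 22.83
position: [510.6, 299.5, 139.8]
ee_rot: [179.9, -17.3, 10.4]
contact_force: [-0.0, -0.1, -1.8]
opening: 0.247
```

```bash
python3 plan.py 511.8 299.5 117.5 10.3 0.301
```

```text
t 22.83 j [ 56.   8. -40.  24. -32.  25.] pos [510.6 299.5 139.8] rot [179.9 -17.3  10.4] F [-0.  -0.1 -1.8] open 0.247
shift [-0.55  0.02  2.16] turn [ 0.001 -0.001  0.001] rows 0.5 0.0
```

Emit:
move_arm:
  increments:
    - [[-0.1,0,0.5,0,0,0],[-0.25,0,1,0,0,0],[-0.4,0,1.5,0,0,0],[-0.5,0,1.9,0,0,0],[-0.52,0,2.1,0,0,0]]

```text
t: 23.25
position: [511.8, 299.5, 117.1]
ee_rot: [179.9, -17.3, 10.4]
contact_force: [1.8, 0.8, 0.5]
opening: 0.248
```

Emit:
move_arm:
  increments:
    - [[0,0,0,0,0,0],[0,0,0,0,0,0]]

```text
t: 23.42
position: [511.7, 299.4, 117.3]
ee_rot: [179.9, -17.3, 10.4]
contact_force: [2.1, 0.9, -2.5]
opening: 0.249
```

```bash
python3 plan.py 511.8 299.5 116.6 10.3 0.301
```

```text
t 23.42 j [ 55.  10. -42.  27. -28.  22.] pos [511.7 299.4 117.3] rot [179.9 -17.3  10.4] F [ 2.1  0.9 -2.5] open 0.249
shift [-0.01 -0.01  0.08] turn [ 0.001 -0.001  0.001] rows 0.0 0.0
```

Emit:
move_arm:
  increments:
    - [[0,0,0.06,0,0,0],[0,0,0.06,0,0,0],[0,0,0.06,0,0,0]]

```text
t: 23.67
position: [511.8, 299.4, 117.0]
ee_rot: [179.9, -17.3, 10.4]
contact_force: [2.7, 0.0, -1.1]
opening: 0.247
```

Emit:
move_arm:
  increments:
    - [[0,0,0,0,0,0],[0,0,0,0,0,0],[0,0,0,0,0,0],[0,0,0,0,0,0],[0,0,0,0,0,0]]
  jaw: 0.7

```text
t: 24.08
position: [511.5, 299.1, 116.7]
ee_rot: [179.9, -17.3, 10.4]
contact_force: [-0.3, -0.0, 0.3]
opening: 0.565
```

Emit:
move_arm:
  increments:
    - [[0,0,0,0,0,0],[0,0,0,0,0,0],[0,0,0,0,0,0],[0,0,0,0,0,0],[0,0,0,0,0,0]]

```text
t: 24.5
position: [511.6, 299.2, 116.7]
ee_rot: [179.9, -17.3, 10.4]
contact_force: [-0.1, 0.5, 0.6]
opening: 0.702
```

```bash
python3 plan.py 490 295.5 187 10.4 0.3
```

```text
t 24.50 j [ 55.  10. -42.  27. -28.  22.] pos [511.6 299.2 116.7] rot [179.9 -17.3  10.4] F [-0.1  0.5  0.6] open 0.702
shift [-0.   -0.01 -7.36] turn [ 0.002 -0.001 -0.   ] rows 1.8 0.0
```

Released with no residual force. I'll back off along the tool axis and then up and away.

Emit:
move_arm:
  increments:
    - [[0,0,-1,0,0,0],[0,0,-2.5,0,0,0],[0,0,-4.5,0,0,0],[0,0,-6.5,0,0,0],[0,0,-8,0,0,0]]

```text
t: 24.92
position: [488.0, 295.3, 194.6]
ee_rot: [179.9, -17.3, 10.4]
contact_force: [0.3, -0.2, 0.5]
opening: 0.696
```

Emit:
move_arm:
  increments:
    - [[0.5,2,-1,0,0,0],[1,5,-3,0,-0.1,0],[2,8,-5,0,-0.2,0],[2,12,-5,0,-0.3,0],[2,15,-5,0,-0.3,0]]

```text
t: 25.33
position: [522.7, 148.4, 249.2]
ee_rot: [-180.0, 0.1, 10.4]
contact_force: [3.0, 1.5, 0.2]
opening: 0.698
```

Emit:
move_arm:
  increments:
    - [[0,3.5,0,0,0,0],[0,7,0,0,0,0],[0,11,0,0,0,0],[0,15,0,0,0,0],[0,18,0,0,0,0]]

```text
t: 25.75
position: [551.6, -31.3, 247.4]
ee_rot: [179.9, -0.1, 10.3]
contact_force: [-0.1, -0.1, -0.3]
opening: 0.697
```

Emit:
move_arm:
  increments:
    - [[0,4,0,0,0,0],[0,8,0,0,0,0],[0,11,0,0,0,0],[0,11,0,0,0,0],[0,11,0,0,0,0]]

```text
t: 26.17
position: [571.2, -138.6, 247.0]
ee_rot: [179.9, -0.0, 10.2]
contact_force: [-0.5, -0.5, 0.9]
opening: 0.701
```

```bash
python3 - <<'E'
from h import *
for n in('side','top'): shot(n)
a,b=[np.load(n+'.npz')['p'][:,:,::-1] for n in('side','top')]
cv2.imwrite('pics/end.png',np.hstack([cv2.resize(a[200:350,230:380],(400,400),interpolation=cv2.INTER_CUBIC),cv2.resize(b[140:290,150:300],(400,400),interpolation=cv2.INTER_CUBIC)]))
z=np.load('side.npz');C=cloud('side',z['d']); m=(abs(C[...,0]-475)<35)&(abs(C[...,1]-69)<35)&(C[...,2]>35)&(C[...,2]<48); P=C[m]
print('cap',m.sum(),np.percentile(P,[2,50,98],axis=0).round(1).tolist(), arm.sense()['position'])
E
sed -i 's/^for n,b in/import os\nfor n,b in/' m.py; python3 p.py | sed -n '/-----/,$p' | grep -v cradle; python3 m.py | grep -E 'square|can|ring|carton'
```

```text
cap 165 [[453.9, 48.0, 35.7], [471.6, 68.1, 39.6], [491.3, 87.0, 43.3]] [ 571.21114098 -136.78662944  247.40832416]
-----
top 114 V [62.65 75.   97.  ]
  loc x [522.4 524.9 532.4 538.3 539.3 540.3 541.1]
  loc y [191.9 192.5 195.3 199.3 204.3 208.  208.9]
  loc z [-225.5 -221.2 -203.5 -181.5 -173.  -169.1 -168.2]
  steel 333
  loc x [479.1 480.2 487.4 506.5 529.6 545.6 550.7]
  loc y [176.4 182.3 188.6 195.8 214.7 231.3 233.2]
  loc z [-294.8 -292.2 -288.3 -284.6 -240.5 -231.6 -175.9]
side 282 V [ 87. 111. 141.]
  loc x [524.2 525.3 530.  535.8 538.9 540.2 541. ]
  loc y [197.5 200.3 206.8 210.8 212.3 213.9 215. ]
  loc z [-232.3 -229.8 -215.9 -198.8 -182.3 -172.4 -171. ]
  steel 673
  loc x [473.8 478.3 486.  501.6 527.5 547.5 551.9]
  loc y [170.2 172.5 186.9 199.2 211.6 224.7 228.8]
  loc z [-296.6 -292.4 -287.8 -270.8 -239.  -228.8 -219.1]
top square bench 0.8 captop [ 522.9 -275.4   83.4] circ [ 523.7 -275.5] 20.6 145 flange ((522.6104125976562, -275.02239990234375), (84.40789031982422, 83.06505584716797), 81.22325897216797)
top can bench 1.0 ((672.37548828125, 432.3645935058594), (94.20222473144531, 88.81919860839844), 1.1966297626495361) 107.26670024521081
top ring bench 2.3 ((511.95892333984375, 103.62598419189453), (32.57253646850586, 31.36587905883789), 89.89994049072266) 681.1890631554953
top carton bench 0.6 ((745.409912109375, 265.2144775390625), (120.97718811035156, 82.39510345458984), 9.304740905761719) 69.61508861679704
side square bench 0.2 captop [ 525.7 -275.4   82.1] circ [ 524.  -276.3] 23.9 84 flange ((523.9844970703125, -270.6458740234375), (87.81781005859375, 80.42439270019531), 82.27790069580078)
```

View pics/end.png

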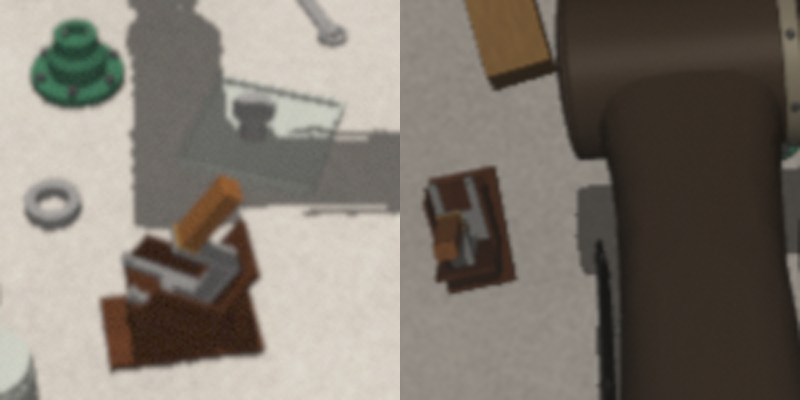

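The puller is back in its cradle within about 1–2 mm of its first measured position, with the handle at (210,215) left. The cap stands upright in the tray at (255,115), and the housing's bore is empty at (75,40). Handing in.

```bash
python3 -c "
from rig import hand_in
print(hand_in())"
```

```text
the job is handed in; nothing more can be done
None
```

The job is done and handed in at about 26.5 s of robot time; `hand_in()` reports no verdict. The puller hooked the round housing's cap, and it came off at a measured pull of about 14 N. I stood it in the tray, drew the fork out and laid the puller back in its cradle.

**Last checks:**
- **Cap:** upright in the tray at about (472, 68) mm. Its top measured 40 mm above the bench, as expected for standing on the tray floor.
- **Puller:** within about 1–2 mm of where it lay at the start.
- **Square housing's cap:** not moved, within camera noise.
- **Gripper:** open and clear of everything.
- **Bystanders:** in the final side crop the ring and the visible part of the wrench look in place, and the carton measured within about 3 mm. The others were not measured.

**Checks that failed or disagreed:**
- **Ring and grease can:** the final numeric check of the ring was useless because the arm blocked the top view. The can's fitted outline came out about 15 mm off with a different shape; I put that down to segmentation noise, but did not confirm it.
- **Fork position:** the two cameras differed by 1–2 mm on the fork's sideways position, so I used a value in between.
- **First grasp:** a grasp in line with the leaning handle ran into joint limits. I turned the gripper half a turn and gripped with the tool tilted 0.3 rad from the handle's line.

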